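# Stack the keyed spice jars in the caddy

## Task

Stack the four glass jars into one tower on the caddy, one at a time and in order of size: the largest on the caddy's key first, then the next smaller on its lid, and so on up to the smallest on top. Turn each jar so that its flat side faces the same way as the flat of the key below, and let it go fully home over that key. Keep the jars upright, and leave the cup, the dish and the spoon rest where they are.

Things in the scene. Friction and masses are not known exactly. Their poses are not given: they have to be found in the camera images.
- caddy: Square grey plastic caddy base, 120 x 120 mm, fixed. Floor top 8 mm above the shelf; rim, ears and folded-down wire handle (bar beyond the +x rim) all below 22 mm. In the middle of the floor a black D-shaped key: radius 11 mm, flat 3 mm from its axis facing +x, 10 mm tall, its top 4 mm tapered in by 3 mm. Origin: centre of the underside, on the key's axis; z up.
- jar_xl: The largest of 4 amber glass jars: 64 mm diameter, one flat side 24 mm from the axis, 54 mm high to the top of its steel lid, which bears a key like the caddy's. Underside: D recess 12 mm deep, 1.7 mm play all round, enters a key if turned alike within 0.15 rad; it then rests on the floor or lid round the key. Side, key and recess flats face +x. Origin: centre of underside, z up.
- jar_l: The second largest of 4 amber glass jars: 56 mm diameter, one flat side 21 mm from the axis, 48 mm high to the top of its steel lid, which bears a key like the caddy's. Underside: D recess 12 mm deep, 1.7 mm play all round, enters a key if turned alike within 0.15 rad; it then rests on the floor or lid round the key. Side, key and recess flats face +x. Origin: centre of underside, z up.
- jar_m: The second smallest of 4 amber glass jars: 48 mm diameter, one flat side 18 mm from the axis, 42 mm high to the top of its steel lid, which bears a key like the caddy's. Underside: D recess 12 mm deep, 1.7 mm play all round, enters a key if turned alike within 0.15 rad; it then rests on the floor or lid round the key. Side, key and recess flats face +x. Origin: centre of underside, z up.
- jar_s: The smallest of 4 amber glass jars: 40 mm diameter, one flat side 15 mm from the axis, 36 mm high to the top of its steel lid, which bears a key like the caddy's. Underside: D recess 12 mm deep, 1.7 mm play all round, enters a key if turned alike within 0.15 rad; it then rests on the floor or lid round the key. Side, key and recess flats face +x. Origin: centre of underside, z up.
- cup: Stainless steel cup, 68 mm across the rim, 80 mm high, a bystander. Origin: centre of the underside.
- dish: Blue ceramic dish, 120 mm across, 30 mm high, a bystander. Origin: centre of the underside.
- spoon_rest: Wooden spoon rest, 190 (x) x 80 (y) x 16 mm, a bystander. Origin: centre of the underside.
Mind the look-alikes: they are no part of the job. Leave any red or yellow look-alike of the jar_l alone.

How it is judged:
On the way, in this order (a step that is already met when the one before it is completed fails the run):
1. the largest jar is fully home on the caddy's key (z of jar_xl in the frame of caddy between 0.004 and 0.011 m and horizontal distance between jar_xl and caddy below 0.006 m and angle between jar_xl's own z axis and vertical below 0.08 rad and angle between the x axis of jar_xl and the x axis of caddy, either way round below 0.4 rad), for 0.2 s.
2. the second largest jar is fully home on the key of the largest jar (z of jar_l in the frame of jar_xl between 0.05 and 0.057 m and horizontal distance between jar_l and jar_xl below 0.006 m and angle between jar_l's own z axis and vertical below 0.08 rad and angle between the x axis of jar_l and the x axis of jar_xl, either way round below 0.4 rad), for 0.2 s.
3. the second smallest jar is fully home on the key of the second largest jar (z of jar_m in the frame of jar_l between 0.044 and 0.051 m and horizontal distance between jar_m and jar_l below 0.006 m and angle between jar_m's own z axis and vertical below 0.08 rad and angle between the x axis of jar_m and the x axis of jar_l, either way round below 0.4 rad), for 0.2 s.
4. the smallest jar is fully home on the key of the second smallest jar (z of jar_s in the frame of jar_m between 0.038 and 0.045 m and horizontal distance between jar_s and jar_m below 0.006 m and angle between jar_s's own z axis and vertical below 0.08 rad and angle between the x axis of jar_s and the x axis of jar_m, either way round below 0.4 rad), for 0.2 s.
At the end, for the whole second after the job is handed in: From the caddy up: largest to smallest jar, at rest, each within 3 mm of fully down on the floor or lid below, axis within 6 mm of the one below, flat in line within 0.4 rad, tilt under 0.08 rad; cup, dish and spoon rest within 30 mm of their start (all of step 1 and all of step 2 and all of step 3 and all of step 4 and linear speed of each of jar_xl, jar_l, jar_m, jar_s below 0.02 m/s and angular speed of each of jar_xl, jar_l, jar_m, jar_s below 0.2 rad/s and distance of each of cup, dish, spoon_rest from where it was at the start of the episode below 0.03 m); the robot touches nothing.
It fails at once if a jar is tipped more than 0.5 rad (angle between any of jar_xl, jar_l, jar_m, jar_s's own z axis and vertical above 0.5 rad).
It fails at once if the cup, dish or spoon rest is moved more than 30 mm or tipped more than 0.5 rad (distance of any of cup, dish, spoon_rest from where it was at the start of the episode above 0.03 m or angle between any of cup, dish, spoon_rest's own z axis and vertical above 0.5 rad).
It also fails if it takes over 115 s, if anything falls off the work surface, if the arm or the gripper's body presses on something with over 40 N, if the wrist force passes 120 N, or if a joint passes its speed limit or range.

## Robot

A 6-joint arm with a two-finger parallel gripper is mounted at the origin on the work surface. World frame = base frame: x ahead of the robot, y to its left, z up, the work surface at z = 0. Lengths are in m, angles in rad, forces in N, time in s.
With the tool pointing down it reaches from about 0.225 to 0.875 m from the base axis. Payload 3.4 kg.
Tool frame: the origin (TCP) lies at the very end of the fingers, on their centre line; the grasp point (between the pads) lies manip.pinch_z behind it (manip.pinch_z is the distance from the TCP to the grasp point, in m); z points along the fingers, y is the direction in which the jaws open and shut (so a half turn about z gives the same grasp; the last joint's range is limited). The gripper opens to 85 mm and grips with 20 to 120 N. Pads are 22 mm wide; open, the fingers measure 114 mm over their backs; the gripper's body (76 mm by 85 mm) begins 54 mm behind the grasp point. The pads swing forward as they close: fully open they stand 13 mm farther back than shut.
Start: joints at [-1.26, 0.276, 1.505, -0, 1.361, -0.121], TCP at [0.241, -0.522, 0.209] pointing down, gripper open.
Joint ranges: [-2.89, 2.89], [-0.75, 2.08], [0.22, 2.7], [-1.18, 4.32], [0.11, 2.71], [-2.7, 2.7]. Speed limits (rad/s): [2.57, 2.57, 3.14, 3.14, 3.14, 3.14].

## Interface

Orientations are given as a unit quaternion [w, x, y, z].
In Python, from rig import manip, imaging, workorder gives the robot as it stands.
- The arm moves only by the tool apply_moves, never from a script. Its argument "moves" is one flat list of numbers, 7 for each row, row after row: the finger opening in m, from 0 to 0.0854, then the shift along the tool's x, y, z in m, then the turn, a rotation vector about the tool's x, y, z in rad. In form: [jaw, tx, ty, tz, rx, ry, rz, jaw, tx, ty, tz, rx, ry, rz, ...]. A call has exactly 8 rows; each row shifts and turns the pose as measured when the row begins, along the tool's axes as they then stand; what a row does not reach is not made up. A row lasts 1/12 s, in which the tool goes at most 41.7 mm and 7.16 degrees, less where a joint would pass 70% of its speed; a pose out of reach is approached as far as the arm can. A call with a gripper value outside its range is refused whole. The fingers move at their own pace and stop on an object; "newtons" is the grip in N (left out, the last holds). Time passes only in rows, so rows that do not move let the fingers close, or fill a call up. It gives the time, the measured TCP pose, the force and the opening at its end, in the units of the state.
- manip.get_state(): the state, without advancing time (a new reading comes with each control period).
- imaging.get_image(name): name is "scene" or "side" or "wrist"; returns a dict with "image" (384x512x3 uint8, red, green, blue), "range_z" (384x512 float32, m along the optical axis (not along the pixel's ray), 0 where there is no reading), "fx", "fy", "cx", "cy" (pixels), "R" (3x3) and "t" (3): a world point X has camera coordinates R X + t. Camera axes: x right, y down, z forward; pixel columns grow to the right and rows downward; lengths in m; the calibration is good to about 2 mm. The wrist camera is an equidistant fisheye: a pixel r from the principal point sees the ray r / f radians off the axis. A picture is of the moment at which its call begins.
- workorder.sign_off(): hands the job in, once; it reports no verdict.
The state is a dict: "clock": time; "qpos": joint angles; "qd": joint speeds; "effort": joint torques, N m; "position": TCP position; "ee_rot": TCP orientation; "contact_force": force on the tool from outside, world axes, zero at the start; "moment": the same for the moment, N m; "width": finger opening in m.
Only numpy, scipy, OpenCV 4.12 (cv2) and the standard library are available. Lean on these libraries where they do the work, as an engineer would, in place of code of your own. Each camera call takes 0.05 s, during which the arm holds its last target.

## Working session

There is one attempt and no reset: what is moved stays moved. The work goes in short steps, Python scripts to look and compute and a tool call to move; the robot and the scene stay as the last step left them, time stands still between calls to the robot, and variables do not carry over. Pictures are saved under pics/ and viewed, and the job is handed in when it is done.

Besides the shell and the picture viewer there is one more tool, called as a command line: name --argument value ..., lists and objects as JSON in quotes. apply_moves: Moves the arm, as the interface text tells. Its arguments: {"type":"object","properties":{"moves":{"type":"array"},"newtons":{"type":"number"}},"required":["moves"]}

```bash
ls; mkdir -p pics
python3 - <<'E'
from rig import manip, imaging, workorder
import cv2,pickle
print(manip.get_state(), manip.pinch_z)
for n in ["scene","side","wrist"]:
    d=imaging.get_image(n); pickle.dump(d,open(f"pics/{n}0.pkl","wb"))
    cv2.imwrite(f"pics/{n}0.png",d["image"][:,:,::-1])
    print(n,d["fx"],d["fy"],d["cx"],d["cy"],d["R"].round(3).tolist(),d["t"].round(3).tolist())
E
```

```text
pics
{'clock': 0.0, 'qpos': array([-1.26002286e+00,  2.76605890e-01,  1.50615785e+00,  2.75705588e-05,
        1.36066667e+00, -1.21011533e-01]), 'qd': array([-1.15170581e-03, -1.99410723e-03,  6.49460235e-05, -1.69924113e-03,
       -5.41493348e-04,  1.48825674e-03]), 'effort': array([ 2.20630704e-03, -4.16773975e+01, -2.45805842e+01,  6.57841201e-05,
        1.09090985e-02, -2.37840254e-05]), 'position': array([ 0.24045709, -0.521683  ,  0.20822367]), 'ee_rot': array([-9.16023772e-04,  9.76785799e-01,  2.14216384e-01, -7.36346628e-05]), 'contact_force': array([-0.13715351,  0.13415377,  0.5272033 ]), 'moment': array([-0.00554139, -0.01413872, -0.03214644]), 'width': 0.0851944287530259} 0.0187
scene 377.64660173043086 377.64660173043086 255.1896713980271 189.85586610248615 [[0.261, 0.965, 0.006], [0.744, -0.197, -0.639], [-0.615, 0.171, -0.769]] [-0.132, -0.365, 1.265]
side 380.9428792098174 380.9428792098174 259.55077868932307 185.12287354032907 [[-0.905, -0.425, -0.008], [-0.299, 0.65, -0.699], [0.302, -0.63, -0.715]] [0.47, 0.197, 0.786]
wrist 297.3186396354542 297.3186396354542 254.49377295872142 189.85458038588598 [[0.417, -0.909, -0.002], [-0.867, -0.399, 0.3], [-0.273, -0.123, -0.954]] [-0.574, -0.037, 0.381]
```

View pics/scene0.png

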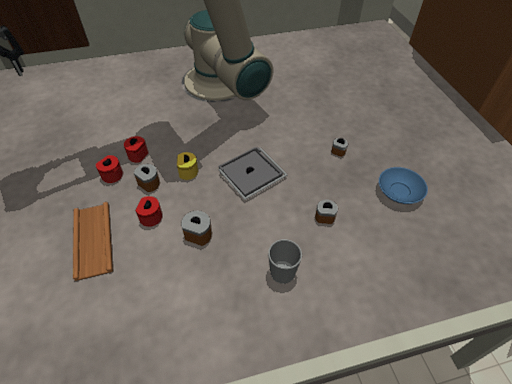

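View pics/side0.png

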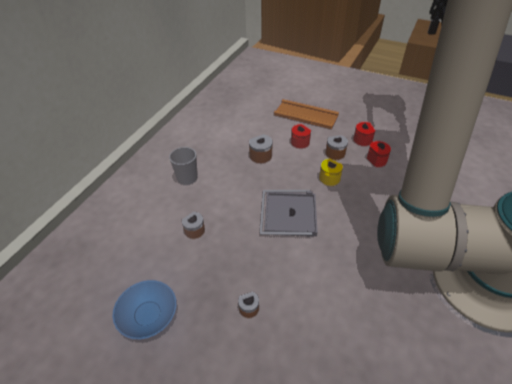

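View pics/wrist0.png

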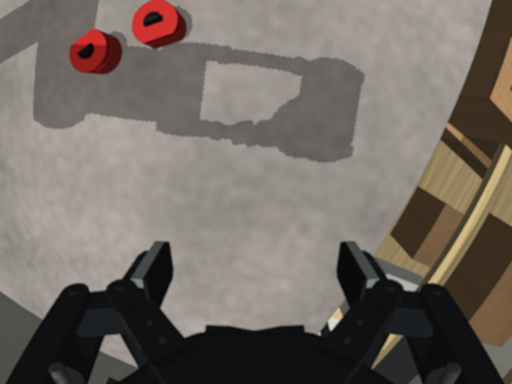

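Scene view: amber jars with steel lids stand at (197,227) for XL, (147,177) for L (between the red and yellow look-alikes), (326,211) for M and (340,146) for S. The caddy key is at (250,171). Next I'll measure coarse positions.

```bash
cat > h.py <<'E'
import numpy as np,cv2,pickle
from rig import manip, imaging
def ray(d,uv):
    uv=np.atleast_2d(np.asarray(uv,float)); x=(uv[:,0]-d["cx"])/d["fx"]; y=(uv[:,1]-d["cy"])/d["fy"]
    if d.get("name")=="wrist":
        th=np.hypot(x,y); s=np.where(th>1e-9,np.sin(th)/np.maximum(th,1e-9),1); c=np.c_[x*s,y*s,np.cos(th)]
    else: c=np.c_[x,y,np.ones(len(x))]
    return c@d["R"]          # world dirs, rows
def cam(d): return -d["R"].T@d["t"]
def plane(d,uv,z):
    r=ray(d,uv); C=cam(d); return C+r*((z-C[2])/r[:,2])[:,None]
def proj(d,X):
    c=np.atleast_2d(X)@d["R"].T+d["t"]
    if d.get("name")=="wrist":
        rr=np.hypot(c[:,0],c[:,1]); th=np.arctan2(rr,c[:,2]); k=th/np.maximum(rr,1e-9); return np.c_[d["cx"]+d["fx"]*c[:,0]*k,d["cy"]+d["fy"]*c[:,1]*k]
    return np.c_[d["cx"]+d["fx"]*c[:,0]/c[:,2],d["cy"]+d["fy"]*c[:,1]/c[:,2]]
def get(n,tag=None):
    d=imaging.get_image(n); d["name"]=n
    if tag: pickle.dump(d,open(f"pics/{tag}.pkl","wb")); cv2.imwrite(f"pics/{tag}.png",d["image"][:,:,::-1])
    return d
def load(t):
    d=pickle.load(open(f"pics/{t}.pkl","rb")); d["name"]="wrist" if t.startswith("wrist") else t; return d
def world(d):
    H,W=d["range_z"].shape; v,u=np.mgrid[:H,:W]; r=ray(d,np.c_[u.ravel(),v.ravel()])
    cz=r@d["R"][2]; P=cam(d)+r*(d["range_z"].ravel()/cz)[:,None]; return P.reshape(H,W,3)
def blobs(d,roi,vmax=50,amin=3):
    x0,y0,x1,y1=roi; g=d["image"][y0:y1,x0:x1].max(2); m=(g<vmax).astype(np.uint8)
    n,l,st,c=cv2.connectedComponentsWithStats(m); return [(int(st[i,4]),(c[i]+[x0,y0]).round(1).tolist()) for i in range(1,n) if st[i,4]>=amin]
E
python3 - <<'E'
from h import *
S=load("scene0");D=load("side0")
rs={"caddy":((235,158,268,185),(280,203,305,222),.016),"xl":((182,205,213,230),(248,134,274,150),.064),"l":((134,160,160,182),(326,132,348,147),.058),"m":((314,197,338,213),(183,209,205,225),.052),"s":((330,134,350,148),(238,290,262,306),.046)}
for k,(a,b,z) in rs.items():
    for d,r in ((S,a),(D,b)):
        bl=sorted(blobs(d,r,45),reverse=True)[:2]
        W=world(d); 
        for n,c in bl: print(k,d["name"],n,c,plane(d,[c],z)[0].round(3),"depth",W[int(round(c[1])),int(round(c[0]))].round(3))
E
```

```text
caddy scene0 33 [249.2, 169.6] [0.434 0.003 0.016] depth [0.435 0.003 0.015]
caddy scene0 7 [265.7, 183.3] [0.49  0.032 0.016] depth [0.487 0.034 0.013]
xl scene0 47 [195.3, 219.8] [ 0.591 -0.159  0.064] depth [ 0.59  -0.159  0.062]
xl scene0 7 [208.6, 228.0] [ 0.62  -0.135  0.064] depth [ 0.607 -0.133  0.045]
l scene0 37 [145.0, 169.8] [ 0.407 -0.253  0.058] depth [ 0.408 -0.253  0.058]
l scene0 24 [155.4, 177.7] [ 0.44  -0.231  0.058] depth [ 0.422 -0.234  0.038]
m scene0 40 [326.9, 205.2] [0.62  0.14  0.052] depth [0.621 0.139 0.055]
m scene0 3 [316.7, 211.0] [0.629 0.111 0.052] depth [0.618 0.118 0.036]
s scene0 27 [340.4, 140.8] [0.422 0.26  0.046] depth [0.419 0.26  0.043]
```

Run:
```python
from h import *
a=load("scene0")["image"];b=load("side0")["image"]
A=cv2.resize(a[120:260,70:370],None,fx=2.6,fy=2.1*1.24,interpolation=cv2.INTER_CUBIC)
cv2.imwrite("pics/zs.png",A[:,:,::-1]); 
B=cv2.resize(b[95:320,175:395],(587,600),interpolation=cv2.INTER_CUBIC);cv2.imwrite("pics/zd.png",B[:,:,::-1])
```

```text
(no output)
```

View pics/zs.png

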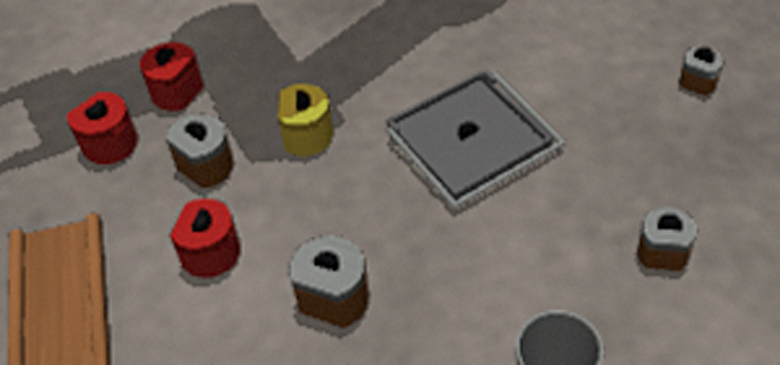

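View pics/zd.png

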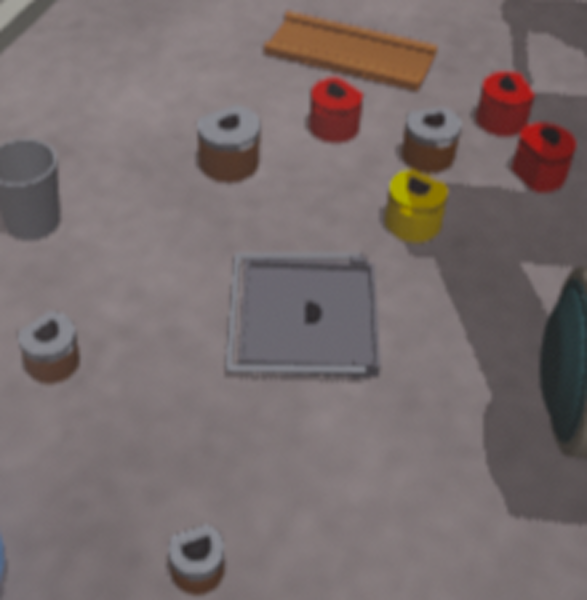

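```bash
cat >> h.py <<'E'
from scipy.spatial.transform import Rotation as Rn
def Rt(s): q=s["ee_rot"]; return Rn.from_quat([q[1],q[2],q[3],q[0]]).as_matrix()
def plan(x,y,z,yaw=None):
    """delta to target: tool-down, tool-x at world angle yaw (mod pi choose near)"""
    s=manip.get_state(); R=Rt(s); cur=np.arctan2(R[1,0],R[0,0])
    if yaw is None: yaw=cur
    T=np.array([[np.cos(yaw),np.sin(yaw),0],[np.sin(yaw),-np.cos(yaw),0],[0,0,-1]])
    d=R.T@(np.array([x,y,z])-s["position"]); rv=Rn.from_matrix(R.T@T).as_rotvec()
    print("t",round(s["clock"],2),"pos",s["position"].round(4),"yaw",round(cur,3),"q1,q6",s["qpos"][[0,5]].round(2),"w",round(s["width"],4),"F",s["contact_force"].round(1))
    print("dTool mm",(d*1e3).round(1),"rotvec",rv.round(3),"| dist rows",round(np.linalg.norm(d)/.0417,1),"rot rows",round(np.linalg.norm(rv)/.125,1))
E
python3 - <<'E'
from h import *
s=manip.get_state();R=Rt(s);w=load("wrist0")
print(R.round(3)); print("cam in tool",(R.T@(cam(w)-s["position"])).round(4),"optical axis in tool",(R.T@w["R"][2]).round(3), "img x axis in tool",(R.T@w["R"][0]).round(3))
plan(.55,-.16,.21,.43)
E
```

```text
[[ 0.908  0.418 -0.   ]
 [ 0.418 -0.908  0.001]
 [ 0.    -0.001 -1.   ]]
cam in tool [ 7.770e-02 -1.000e-04 -1.646e-01] optical axis in tool [-0.3   -0.001  0.954] img x axis in tool [-0.001  1.     0.001]
t 0.15 pos [ 0.2405 -0.5218  0.2084] yaw 0.432 q1,q6 [-1.26 -0.12] w 0.0854 F [ 0.2  0.7 -0.2]
dTool mm [ 432.5 -199.1   -1.2] rotvec [-0.001 -0.     0.002] | dist rows 11.4 rot rows 0.0
```

apply_moves --moves '[0.085, 0.034, -0.017, 0, 0, 0, 0, 0.085, 0.034, -0.017, 0, 0, 0, 0, 0.085, 0.034, -0.017, 0, 0, 0, 0, 0.085, 0.034, -0.017, 0, 0, 0, 0, 0.085, 0.034, -0.017, 0, 0, 0, 0, 0.085, 0.034, -0.017, 0, 0, 0, 0, 0.085, 0.034, -0.017, 0, 0, 0, 0, 0.085, 0.034, -0.017, 0, 0, 0, 0]' --newtons 40

```text
clock: 0.82
position: [0.4328, -0.283, 0.2041]
ee_rot: [-0.001, 0.978, 0.207, -0.002]
contact_force: [0.6, -0.8, -0.1]
width: 0.0848
```

Run:
```python
from h import *
plan(.53,-.16,.21,.43); get("wrist","wrist1")
```

```text
t 0.82 pos [ 0.4328 -0.283   0.2041] yaw 0.416 q1,q6 [-0.71  0.44] w 0.0848 F [ 0.6 -0.8 -0.1]
dTool mm [138.6 -73.1  -6.3] rotvec [-0.003  0.004 -0.014] | dist rows 3.8 rot rows 0.1
```

View pics/wrist1.png

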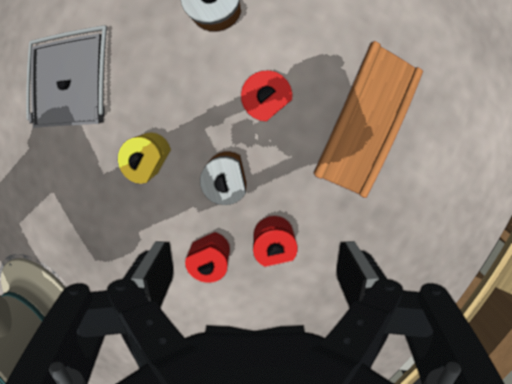

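Wrist view: steel-lidded L jar at (222,180), yellow at (143,158), reds at (208,258), (275,241) and (267,95), caddy at (68,75), XL at the top (212,5). Moving on so XL is in view.

apply_moves --moves '[0.085, 0.034, -0.018, 0, 0, 0, 0, 0.085, 0.034, -0.018, 0, 0, 0, 0, 0.085, 0.034, -0.018, 0, 0, 0, 0, 0.085, 0.034, -0.018, 0, 0, 0, 0, 0.085, 0, 0, 0, 0, 0, 0, 0.085, 0, 0, 0, 0, 0, 0, 0.085, 0, 0, 0, 0, 0, 0, 0.085, 0, 0, 0, 0, 0, 0]'

```text
clock: 1.53
position: [0.5321, -0.1516, 0.2025]
ee_rot: [-0.004, 0.977, 0.213, -0.001]
contact_force: [1.7, 0.5, -0.3]
width: 0.0848
```

Run:
```python
from h import *
plan(.53,-.16,.21,.43); get("wrist","wrist2")
```

```text
t 1.53 pos [ 0.5321 -0.1516  0.2025] yaw 0.429 q1,q6 [-0.41  0.73] w 0.0848 F [ 1.7  0.5 -0.3]
dTool mm [-5.3  6.7 -7.6] rotvec [-0.009 -0.    -0.001] | dist rows 0.3 rot rows 0.1
```

View pics/wrist2.png

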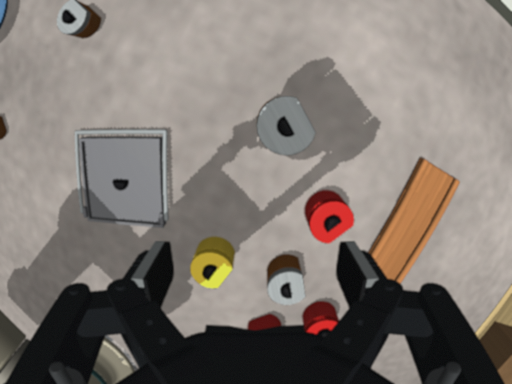

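XL is at (286,127), nearly seen from above. The caddy is at (122,177) with its key at (120,184), and M is at (75,17). Next I'll fit the lid outlines using height masks.

```bash
cat >> h.py <<'E'
from scipy.optimize import least_squares
def fitD(P,r,f):
    """fit D outline (circle r, flat at f) to boundary pts: centre+angle; returns cx,cy,ang,rms"""
    def res(p):
        q=P-p[:2]; c=q@[np.cos(p[2]),np.sin(p[2])]
        return np.maximum(np.hypot(*q.T)-r-p[3], c-f-p[3])
    best=None; c0=P.mean(0)
    for a in np.arange(0,6.28,.4):
        o=least_squares(res,[*c0,a,0],loss="soft_l1",f_scale=.001)
        if best is None or o.cost<best.cost: best=o
    x=best.x; return x[0],x[1],(x[2]+np.pi)%(2*np.pi)-np.pi,np.sqrt(np.mean(res(x)**2)),x[3]
def lid(d,c,r,f,h,base=0,tol=.006,save=None):
    """c = approx xy"""
    W=world(d); m=(abs(W[...,2]-base-h)<tol)&(np.hypot(W[...,0]-c[0],W[...,1]-c[1])<r+.012)&(d["range_z"]>0)
    m=cv2.morphologyEx(m.astype(np.uint8),cv2.MORPH_CLOSE,np.ones((5,5)))
    cs,_=cv2.findContours(m,cv2.RETR_EXTERNAL,cv2.CHAIN_APPROX_NONE); k=max(cs,key=cv2.contourArea)
    hull=k[:,0].astype(float)
    P=plane(d,hull,base+h)[:,:2]; print("  lid z med",np.median(W[m>0][:,2]).round(4),"n",len(P), "hits",m.sum())
    return fitD(P,r,f)
def keyfit(d,roi,z,vmax=50):
    x0,y0,x1,y1=roi; g=d["image"][y0:y1,x0:x1].max(2); m=(g<vmax).astype(np.uint8)
    n,l,st,c=cv2.connectedComponentsWithStats(m); i=1+np.argmax(st[1:,4])
    cs,_=cv2.findContours((l==i).astype(np.uint8),cv2.RETR_EXTERNAL,cv2.CHAIN_APPROX_NONE)
    P=plane(d,cs[0][:,0]+[x0,y0],z)[:,:2]; return st[i,4],fitD(P,.011,.003)
E
python3 - <<'E'
from h import *
w=load("wrist2"); w1=load("wrist1")
D={"xl":(.032,.024,.054,(.59,-.159)),"l":(.028,.021,.048,(.407,-.253)),"m":(.024,.018,.042,(.62,.14)),"s":(.020,.015,.036,(.42,.26))}
for k,ims in (("xl",("wrist2","scene0","side0")),("l",("wrist1","wrist2","scene0","side0")),("m",("wrist2","scene0","side0")),("s",("scene0","side0"))):
    for n in ims:
        r,f,h,c=D[k]; print(k,n,np.round(lid(load(n),c,r,f,h),4))
print("keys: xl",keyfit(w,(262,105,308,150),.060),"caddy",keyfit(w,(108,170,135,200),.012),keyfit(w1,(50,70,80,100),.012),"l",keyfit(w1,(210,165,235,195),.054))
im=w["image"]; o=np.hstack([cv2.resize(im[a:a+70,b:b+70],(390,390),interpolation=cv2.INTER_CUBIC) for a,b in ((92,250),(150,85))])
cv2.imwrite("pics/z2.png",o[:,:,::-1])
E
```

```text
lid z med 0.0539 n 164 hits 2398
xl wrist2 [ 5.910e-01 -1.600e-01 -6.265e-01  4.000e-04 -7.000e-04]
  lid z med 0.0557 n 75 hits 524
xl scene0 [ 5.911e-01 -1.590e-01 -6.372e-01  1.100e-03  4.000e-04]
  lid z med 0.0517 n 55 hits 274
xl side0 [ 0.5886 -0.1529 -0.6362  0.0011 -0.0011]
  lid z med 0.0479 n 136 hits 1509
l wrist1 [ 4.060e-01 -2.566e-01 -9.409e-01  4.000e-04 -7.000e-04]
  lid z med 0.048 n 109 hits 990
l wrist2 [ 4.068e-01 -2.547e-01 -9.421e-01  9.000e-04  1.000e-04]
  lid z med 0.0501 n 56 hits 317
l scene0 [ 4.057e-01 -2.549e-01 -9.375e-01  1.100e-03  7.000e-04]
  lid z med 0.0456 n 49 hits 212
l side0 [ 4.039e-01 -2.489e-01 -9.692e-01  1.300e-03 -9.000e-04]
  lid z med 0.0419 n 94 hits 729
m wrist2 [ 6.200e-01  1.390e-01 -3.743e-01  9.000e-04  4.000e-04]
  lid z med 0.0439 n 54 hits 261
m scene0 [ 6.1750e-01  1.4130e-01 -2.4206e+00  1.3000e-03  5.0000e-04]
  lid z med 0.0399 n 54 hits 274
m side0 [ 0.6166  0.1463 -0.3734  0.0009 -0.0007]
  lid z med 0.0382 n 41 hits 109
s scene0 [ 4.2240e-01  2.6130e-01  2.6726e+00  4.0000e-03 -1.4000e-03]
  lid z med 0.0342 n 56 hits 313
s side0 [ 4.182e-01  2.647e-01 -7.866e-01  6.000e-04 -6.000e-04]
keys: xl (np.int32(187), (np.float64(0.5912372075800435), np.float64(-0.1597047693599474), np.float64(-0.6283993024607231), np.float64(0.00029325631832796185), np.float64(-0.0013428114590150074))) caddy (np.int32(106), (np.float64(0.43612052161237985), np.float64(0.0047260871779617), np.float64(0.4197439842342221), np.float64(0.00042838581878278635), np.float64(-0.0010896279483068702))) (np.int32(83), (np.float64(0.4356576942789043), np.float64(0.003490776010770903), np.float64(0.33387360564468516), np.float64(0.0007517820955336312), np.float64(-0.0014131143342865015))) l (np.int32(158), (np.float64(0.40592405938823656), np.float64(-0.2564999905472836), np.float64(-0.9601653641842063), np.float64(0.0004084610932979865), np.float64(-0.0013812911359453624)))
```

View pics/z2.png

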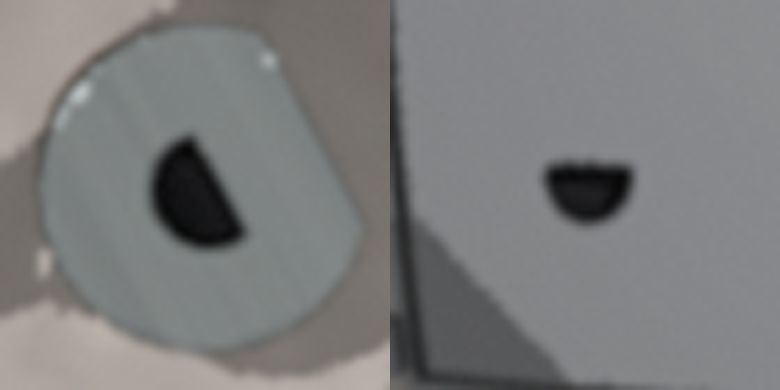

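XL fit: axis (0.591,-0.160), flat at -0.627 rad, lid z 0.054, outline within 0.4 mm; its key gives the same angle. I'll grasp it across the flat.

Run:
```python
from h import *
plan(.5878,-.1577,.11,.944)
```

```text
t 1.58 pos [ 0.5319 -0.1519  0.2025] yaw 0.428 q1,q6 [-0.41  0.73] w 0.0851 F [-0.1 -0.1 -0.2]
dTool mm [48.4 29.3 92.2] rotvec [-0.009 -0.003 -0.516] | dist rows 2.6 rot rows 4.1
```

apply_moves --moves '[0.085, 0.016, 0.01, 0.03, 0, 0, 0, 0.085, 0.016, 0.01, 0.03, 0, 0, 0, 0.085, 0.016, 0.01, 0.03, 0, 0, 0, 0.085, 0, 0, 0, 0, 0, -0.11, 0.085, 0, 0, 0, 0, 0, -0.11, 0.085, 0, 0, 0, 0, 0, -0.11, 0.085, 0, 0, 0, 0, 0, -0.11, 0.085, 0, 0, 0, 0, 0, -0.08]'

```text
clock: 2.25
position: [0.5847, -0.1724, 0.1089]
ee_rot: [-0.003, 0.888, 0.459, -0.001]
contact_force: [0.2, -0.8, 1.0]
width: 0.0848
```

Run:
```python
from h import *
w=get("wrist","wrist3")
print("xl",np.round(lid(w,(.591,-.16),.032,.024,.054),4))
plan(.5878,-.1577,.012,.944)
```

```text
lid z med 0.0539 n 226 hits 4355
xl [ 5.915e-01 -1.596e-01 -6.192e-01  2.000e-04 -5.000e-04]
t 2.3 pos [ 0.5846 -0.1728  0.109 ] yaw 0.955 q1,q6 [-0.4   0.21] w 0.0851 F [-0.1  0.5 -0.1]
dTool mm [14.  -5.5 97. ] rotvec [-0.005 -0.001  0.011] | dist rows 2.4 rot rows 0.1
```

View pics/wrist3.png

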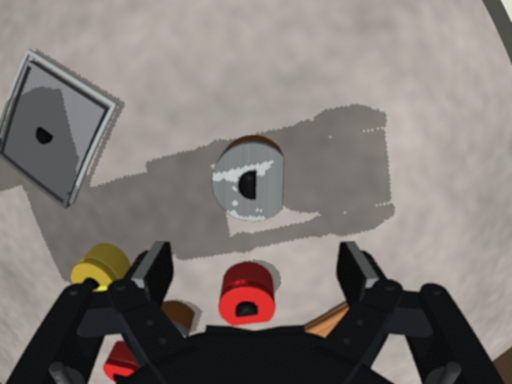

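XL's lid is at (250,183) with the flat to the right, i.e. toward tool +y as planned. The axis is at (0.5915,-0.1596), which agrees with the first fit. Now descending.

apply_moves --moves '[0.085, 0.014, -0.0055, 0.005, 0, 0, 0.011, 0.085, 0, 0, 0.005, 0, 0, 0, 0.085, 0, 0, 0.02, 0, 0, 0, 0.085, 0, 0, 0.02, 0, 0, 0, 0.085, 0, 0, 0.02, 0, 0, 0, 0.085, 0, 0, 0.015, 0, 0, 0, 0.085, 0, 0, 0.005, 0, 0, 0, 0.085, 0, 0, 0, 0, 0, 0]'

```text
clock: 2.97
position: [0.5855, -0.1695, 0.0178]
ee_rot: [0.001, 0.896, 0.445, -0.0]
contact_force: [0.3, 0.4, 0.2]
width: 0.0852
```

Run:
```python
from h import *
plan(.5878,-.1577,.012,.944)
```

```text
t 2.97 pos [ 0.5855 -0.1695  0.0178] yaw 0.922 q1,q6 [-0.39  0.25] w 0.0852 F [0.3 0.4 0.2]
dTool mm [10.7 -5.3  5.8] rotvec [ 0.001  0.001 -0.022] | dist rows 0.3 rot rows 0.2
```

apply_moves --moves '[0.085, 0.004, -0.002, 0.002, 0, 0, -0.008, 0.085, 0.004, -0.002, 0.002, 0, 0, -0.008, 0.085, 0.004, -0.002, 0.002, 0, 0, -0.008, 0.085, 0.002, -0.001, 0.001, 0, 0, -0.004, 0.085, 0, 0, 0, 0, 0, 0, 0.085, 0, 0, 0, 0, 0, 0, 0.085, 0, 0, 0, 0, 0, 0, 0.085, 0, 0, 0, 0, 0, 0]'

```text
clock: 3.63
position: [0.5911, -0.1545, 0.0147]
ee_rot: [0.004, 0.889, 0.458, 0.002]
contact_force: [0.3, -0.2, -0.2]
width: 0.0849
```

Run:
```python
from h import *
plan(.5878,-.1577,.012,.944)
w=get("wrist","wrist4")
print("xl",np.round(lid(w,(.591,-.16),.032,.024,.054),4))
```

```text
t 3.63 pos [ 0.5911 -0.1545  0.0147] yaw 0.951 q1,q6 [-0.37  0.25] w 0.0849 F [ 0.3 -0.2 -0.2]
dTool mm [-4.5 -0.9  2.6] rotvec [ 0.009 -0.     0.007] | dist rows 0.1 rot rows 0.1
  lid z med 0.0539 n 338 hits 9543
xl [ 5.921e-01 -1.586e-01 -6.213e-01  4.000e-04 -1.000e-04]
```

View pics/wrist4.png

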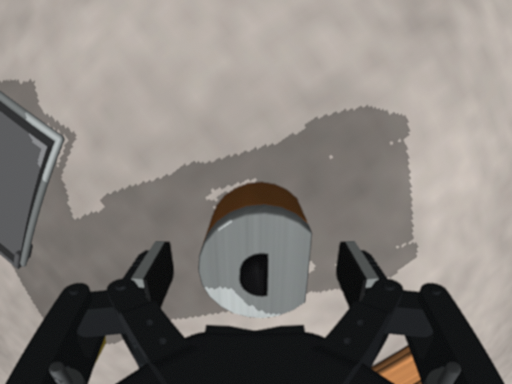

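Run:
```python
from h import *
plan(.5887,-.1562,.012,.95)
```

```text
t 3.68 pos [ 0.5912 -0.1545  0.0147] yaw 0.951 q1,q6 [-0.37  0.25] w 0.0849 F [ 0.5  0.  -0.6]
dTool mm [-2.8 -1.1  2.7] rotvec [ 0.009 -0.     0.001] | dist rows 0.1 rot rows 0.1
```

apply_moves --moves '[0.085, -0.001, 0, 0.001, 0.004, 0, 0, 0.085, -0.001, -0.001, 0.001, 0.004, 0, 0, 0.085, -0.001, 0, 0.001, 0.001, 0, 0, 0.055, 0, 0, 0, 0, 0, 0, 0.05, 0, 0, 0, 0, 0, 0, 0.05, 0, 0, 0, 0, 0, 0, 0.05, 0, 0, 0, 0, 0, 0, 0.05, 0, 0, 0, 0, 0, 0]' --newtons 40

```text
clock: 4.35
position: [0.5884, -0.1572, 0.0118]
ee_rot: [-0.0, 0.889, 0.457, 0.0]
contact_force: [0.5, -0.2, -0.3]
width: 0.0545
```

Run:
```python
from h import *
plan(.5887,-.1562,.10,.95)
w=get("wrist","wrist5")
print("xl",np.round(lid(w,(.591,-.16),.032,.024,.054),4))
```

```text
t 4.35 pos [ 0.5884 -0.1572  0.0118] yaw 0.95 q1,q6 [-0.38  0.24] w 0.0545 F [ 0.5 -0.2 -0.3]
dTool mm [  1.   -0.4 -88.2] rotvec [-0.001 -0.001  0.   ] | dist rows 2.1 rot rows 0.0
  lid z med 0.054 n 465 hits 10724
xl [ 5.9190e-01 -1.5890e-01 -1.0108e+00  3.6000e-03  7.0000e-04]
```

View pics/wrist5.png

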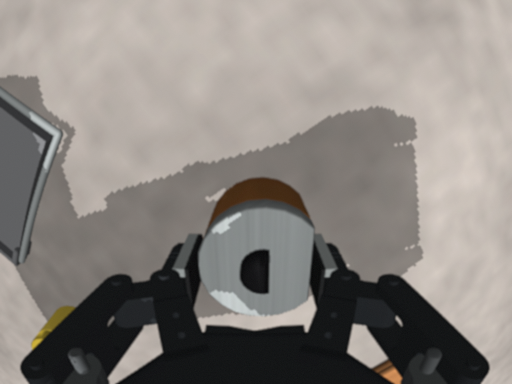

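Grasped at width 54.5 mm, with the pads on the flat and the back; the key is at (256,271) with its flat to the right. Lifting.

apply_moves --moves '[0.05, 0, 0, -0.01, 0, 0, 0, 0.05, 0, 0, -0.02, 0, 0, 0, 0.05, 0, 0, -0.03, 0, 0, 0, 0.05, 0, 0, -0.03, 0, 0, 0, 0.05, 0, 0, -0.015, 0, 0, 0, 0.05, 0, 0, 0, 0, 0, -0.1, 0.05, 0, 0, 0, 0, 0, -0.1, 0.05, 0, 0, 0, 0, 0, -0.1]'

```text
clock: 5.07
position: [0.5854, -0.1561, 0.1225]
ee_rot: [-0.003, 0.807, 0.59, -0.002]
contact_force: [0.3, 0.2, -2.4]
width: 0.0548
```

Run:
```python
from h import *
plan(.4324,.0029,.11,1.99)
```

```text
t 5.07 pos [ 0.5854 -0.1561  0.1225] yaw 1.262 q1,q6 [-0.38 -0.07] w 0.0548 F [ 0.3  0.2 -2.4]
dTool mm [ 105.  -193.9   14.1] rotvec [-0.007 -0.004 -0.728] | dist rows 5.3 rot rows 5.8
```

apply_moves --moves '[0.05, 0.015, -0.027, 0, 0, 0, 0, 0.05, 0.015, -0.028, 0, 0, 0, 0, 0.05, 0.015, -0.028, 0, 0, 0, 0, 0.05, 0.015, -0.028, 0, 0, 0, 0, 0.05, 0.015, -0.028, 0, 0, 0, 0, 0.05, 0.015, -0.028, 0, 0, 0, 0, 0.05, 0.015, -0.027, 0, 0, 0, 0, 0.05, 0, 0, 0, 0, 0, 0]'

```text
clock: 5.73
position: [0.4239, 0.0064, 0.1242]
ee_rot: [-0.003, 0.808, 0.59, -0.003]
contact_force: [-0.3, -0.7, -3.7]
width: 0.0548
```

apply_moves --moves '[0.05, 0, 0, 0, 0, 0, -0.11, 0.05, 0, 0, 0, 0, 0, -0.12, 0.05, 0, 0, 0, 0, 0, -0.12, 0.05, 0, 0, 0, 0, 0, -0.12, 0.05, 0, 0, 0, 0, 0, -0.12, 0.05, 0, 0, 0, 0, 0, -0.12, 0.05, 0, 0, 0, 0, 0, -0.02, 0.05, 0, 0, 0, 0, 0, 0]'

```text
clock: 6.4
position: [0.4188, 0.0087, 0.1277]
ee_rot: [-0.004, 0.529, 0.849, -0.002]
contact_force: [0.4, -0.1, -2.3]
width: 0.0547
```

Run:
```python
from h import *
w=get("wrist","wrist6"); get("scene","scene6")
plan(.4324,.0029,.11,1.99)
```

```text
t 6.5 pos [0.4189 0.0087 0.1276] yaw 2.026 q1,q6 [-0.15 -0.6 ] w 0.0547 F [-0.5 -0.2 -3.1]
dTool mm [-11.2   9.7  17.5] rotvec [-0.007 -0.004  0.036] | dist rows 0.6 rot rows 0.3
```

View pics/wrist6.png

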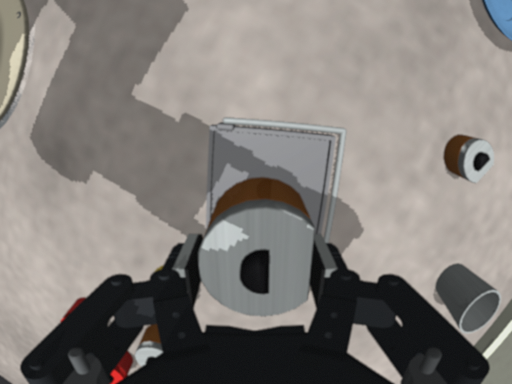

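Run:
```python
from h import *
for n,roi in (("wrist2",(108,170,135,200)),("wrist3",(30,120,60,150))):
    d=load(n); print(n,"key",np.round([*keyfit(d,roi,.012)[1]],4))
for n in ("wrist2","scene0","side0"):
    d=load(n); W=world(d)
    m=((abs(W[...,2]-.008)<.003)|(abs(W[...,2]-.015)<.006)&(np.hypot(W[...,0]-.436,W[...,1]-.004)<.015))&(np.hypot(W[...,0]-.436,W[...,1]-.004)<.085)
    m=cv2.morphologyEx(m.astype(np.uint8),cv2.MORPH_OPEN,np.ones((3,3)))
    cs,_=cv2.findContours(m,cv2.RETR_EXTERNAL,cv2.CHAIN_APPROX_NONE);k=max(cs,key=cv2.contourArea)
    P=plane(d,k[:,0],.008)[:,:2]; r=cv2.minAreaRect(P.astype(np.float32)*1000); print(n,"floor rect",r, "rad",np.deg2rad(r[2]))
d=load("wrist6"); s=manip.get_state(); R=Rt(s)
st,f=keyfit(d,(235,240,280,300),.1276-.0118+.060)
ax=np.array([f[0],f[1],s["position"][2]])
print("held key",np.round(f,4),"in tool mm",(R.T@(ax-s["position"])*1e3).round(1),"flat vs tool y angle", f[2]-np.arctan2(R[1,1],R[0,1]))
d=load("wrist5"); st,f=keyfit(d,(235,240,280,300),.060); print("at grasp",np.round(f,4))
```

```text
wrist2 key [ 4.361e-01  4.700e-03  4.197e-01  4.000e-04 -1.100e-03]
wrist3 key [0.4357 0.0052 0.4088 0.0006 0.0005]
wrist2 floor rect ((432.9854431152344, 6.437225341796875), (112.77921295166016, 112.41331481933594), 21.68927574157715) rad 0.378549274063456
scene0 floor rect ((451.0750427246094, 3.8889598846435547), (31.571836471557617, 66.16806030273438), 75.8809585571289) rad 1.324372566391265
side0 floor rect ((430.7051086425781, -3.0063438415527344), (49.939212799072266, 28.369525909423828), 80.68612670898438) rad 1.4082385717531138
held key [ 4.230e-01  1.070e-02  4.431e-01  6.000e-04 -1.000e-04] in tool mm [-0.1  4.6 -0. ] flat vs tool y angle -0.012179555370457229
at grasp [ 5.920e-01 -1.585e-01 -6.301e-01  6.000e-04 -1.000e-04]
```

apply_moves --moves '[0.05, -0.003, 0.003, 0.01, -0.002, -0.001, 0.014, 0.05, -0.003, 0.003, 0.02, -0.002, -0.001, 0.014, 0.05, -0.003, 0.003, 0.02, -0.002, -0.001, 0.014, 0.05, -0.002, 0.001, 0.015, -0.001, -0.001, 0.012, 0.05, 0, 0, 0.01, 0, 0, 0, 0.05, 0, 0, 0.005, 0, 0, 0, 0.05, 0, 0, 0, 0, 0, 0, 0.05, 0, 0, 0, 0, 0, 0]'

```text
clock: 7.17
position: [0.4353, 0.0021, 0.0469]
ee_rot: [0.002, 0.556, 0.831, 0.001]
contact_force: [1.4, 0.2, -2.0]
width: 0.0546
```

Run:
```python
from h import *
plan(.4321,.0032,.036,1.971)
```

```text
t 7.17 pos [0.4353 0.0021 0.0469] yaw 1.963 q1,q6 [-0.16 -0.55] w 0.0546 F [ 1.4  0.2 -2. ]
dTool mm [ 2.2 -2.6 10.9] rotvec [ 0.005  0.003 -0.008] | dist rows 0.3 rot rows 0.1
```

apply_moves --moves '[0.05, 0.0007, -0.0008, 0.002, 0.002, 0.001, -0.002, 0.05, 0.0007, -0.0009, 0.003, 0.002, 0.001, -0.003, 0.05, 0.0007, -0.0008, 0.003, 0.001, 0.001, -0.002, 0.05, 0, 0, 0, 0, 0, 0, 0.05, 0, 0, 0, 0, 0, 0, 0.05, 0, 0, 0, 0, 0, 0, 0.05, 0, 0, 0, 0, 0, 0, 0.05, 0, 0, 0, 0, 0, 0]'

```text
clock: 7.83
position: [0.4342, 0.003, 0.0411]
ee_rot: [0.002, 0.552, 0.834, 0.001]
contact_force: [-0.1, 0.0, -2.3]
width: 0.0549
```

Run:
```python
from h import *
plan(.4321,.0032,.0205,1.971)
```

```text
t 7.83 pos [0.4342 0.003  0.0411] yaw 1.971 q1,q6 [-0.15 -0.55] w 0.0549 F [-0.1  0.  -2.3]
dTool mm [ 1.1 -2.  20.6] rotvec [0.005 0.003 0.   ] | dist rows 0.5 rot rows 0.0
```

apply_moves --moves '[0.05, 0.001, -0.0015, 0.002, 0.003, 0.001, 0, 0.05, 0.001, -0.0015, 0.003, 0.003, 0.001, 0, 0.05, 0, 0, 0.002, 0, 0, 0, 0.05, 0, 0, 0, 0, 0, 0, 0.05, 0, 0, 0, 0, 0, 0, 0.05, 0, 0, 0, 0, 0, 0, 0.05, 0, 0, 0, 0, 0, 0, 0.05, 0, 0, 0, 0, 0, 0]'

```text
clock: 8.5
position: [0.4303, 0.0038, 0.0332]
ee_rot: [-0.0, 0.552, 0.834, -0.001]
contact_force: [0.5, 0.8, -1.6]
width: 0.0547
```

Run:
```python
from h import *
plan(.4321,.0032,.0205,1.971)
```

```text
t 8.5 pos [0.4303 0.0038 0.0332] yaw 1.971 q1,q6 [-0.15 -0.55] w 0.0547 F [ 0.5  0.8 -1.6]
dTool mm [-1.2  1.5 12.7] rotvec [-0.002  0.     0.   ] | dist rows 0.3 rot rows 0.0
```

apply_moves --moves '[0.05, -0.0006, 0.0008, 0.001, 0, 0, 0, 0.05, -0.0006, 0.0008, 0.002, 0, 0, 0, 0.05, 0, 0, 0.002, 0, 0, 0, 0.05, 0, 0, 0, 0, 0, 0, 0.05, 0, 0, 0, 0, 0, 0, 0.05, 0, 0, 0, 0, 0, 0, 0.05, 0, 0, 0, 0, 0, 0, 0.05, 0, 0, 0, 0, 0, 0]'

```text
clock: 9.17
position: [0.4328, 0.0031, 0.0278]
ee_rot: [-0.0, 0.552, 0.834, -0.001]
contact_force: [-0.6, 0.1, -2.0]
width: 0.0549
```

Run:
```python
from h import *
plan(.4321,.0032,.0205,1.971)
```

```text
t 9.17 pos [0.4328 0.0031 0.0278] yaw 1.971 q1,q6 [-0.15 -0.55] w 0.0549 F [-0.6  0.1 -2. ]
dTool mm [ 0.4 -0.6  7.3] rotvec [-0.001  0.001 -0.   ] | dist rows 0.2 rot rows 0.0
```

Within 1 mm, and the key is starting to enter with no resistance. Lowering it home.

apply_moves --moves '[0.05, 0, 0, 0.001, 0, 0, 0, 0.05, 0, 0, 0.002, 0, 0, 0, 0.05, 0, 0, 0.002, 0, 0, 0, 0.05, 0, 0, 0.0015, 0, 0, 0, 0.05, 0, 0, 0, 0, 0, 0, 0.05, 0, 0, 0, 0, 0, 0, 0.05, 0, 0, 0, 0, 0, 0, 0.05, 0, 0, 0, 0, 0, 0]'

```text
clock: 9.83
position: [0.4319, 0.0033, 0.0205]
ee_rot: [-0.001, 0.552, 0.834, -0.001]
contact_force: [-0.2, 1.2, -1.9]
width: 0.0543
```

Run:
```python
from h import *
plan(.4321,.0032,.0205,1.971)
w=get("wrist","wrist7"); st,f=keyfit(w,(235,240,280,300),.068); print(np.round(f,4)); W=world(w); print("lid z",np.median(W[285:312,225:290,2]), np.median(W[225:245,230:290,2]))
```

```text
t 9.83 pos [0.4319 0.0033 0.0205] yaw 1.971 q1,q6 [-0.15 -0.55] w 0.0543 F [-0.2  1.2 -1.9]
dTool mm [-0.2  0.1  0. ] rotvec [-0.003 -0.     0.   ] | dist rows 0.0 rot rows 0.0
[ 4.361e-01  4.700e-03  3.953e-01  6.000e-04 -1.000e-04]
lid z 0.06276919451416912 0.06272578842672855
```

Lid z is 0.0628 against 0.062 when home. Releasing and rising, then over to L.

apply_moves --moves '[0.07, 0, 0, 0, 0, 0, 0, 0.085, 0, 0, 0, 0, 0, 0, 0.085, 0, 0, 0, 0, 0, 0, 0.085, 0, 0, 0, 0, 0, 0, 0.085, 0, 0, -0.02, 0, 0, 0, 0.085, 0, 0, -0.035, 0, 0, 0, 0.085, 0, 0, -0.035, 0, 0, 0, 0.085, 0, 0, -0.035, 0, 0, 0]'

```text
clock: 10.55
position: [0.4279, 0.0039, 0.1444]
ee_rot: [-0.007, 0.553, 0.833, -0.004]
contact_force: [-0.2, 0.6, 0.8]
width: 0.085
```

Run:
```python
from h import *
w=get("wrist","wrist8"); print(np.round(lid(w,(.436,.0047),.032,.024,.062),4))
c=np.array([.4062,-.256])-.0035*np.array([np.cos(-.942),np.sin(-.942)]); print(c); plan(c[0],c[1],.15,-.942+np.pi/2)
```

```text
lid z med 0.0618 n 199 hits 3400
[ 4.364e-01  4.700e-03  3.942e-01  3.000e-04 -5.000e-04]
[ 0.4041414  -0.25316942]
t 10.6 pos [0.4332 0.0031 0.1511] yaw 1.971 q1,q6 [-0.15 -0.55] w 0.0852 F [2.2 0.8 4.9]
dTool mm [-224.7 -126.6    1.4] rotvec [-0.003  0.002  1.342] | dist rows 6.2 rot rows 10.7
```

View pics/wrist8.png

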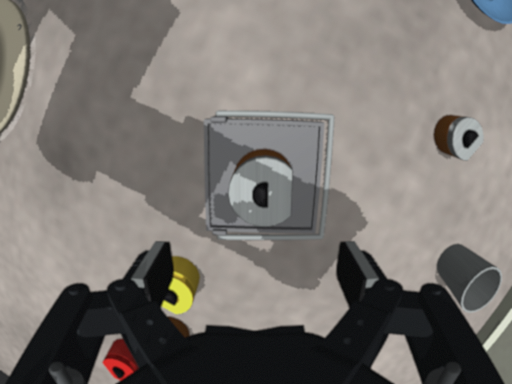

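XL is home (lid z 0.0618, axis 0.4364,0.0047, flat 0.394). Next, check the neighbours' clearance around L.

Run:
```python
from h import *
d=load("wrist1")
L=np.array([.4062,-.256])
for n,uv in (("yellow",(143,160)),("redA",(207,266)),("redB",(277,247)),("redC",(266,96))):
    c=plane(d,[uv],.05)[0,:2]; f=lid(d,c,.028,.021,.048); q=np.array(f[:2])-L
    for a in (-.942,):
        u=np.array([np.cos(a),np.sin(a)]); v=np.array([-u[1],u[0]]); print(n,np.round(f,3),"along jaw",round(q@u*1e3),"across",round(q@v*1e3),"dist",round(np.hypot(*q)*1e3))
im=d["image"][130:290,110:310]; cv2.imwrite("pics/zl.png",cv2.resize(im,(750,600),interpolation=cv2.INTER_CUBIC)[:,:,::-1])
```

```text
lid z med 0.048 n 129 hits 1388
yellow [ 0.39  -0.155 -1.745  0.    -0.   ] along jaw -91 across 46 dist 102
  lid z med 0.048 n 114 hits 1108
redA [ 0.296 -0.275  0.89   0.001  0.   ] along jaw -50 across -101 dist 112
  lid z med 0.048 n 121 hits 1260
redB [ 3.51e-01 -3.46e-01 -2.48e+00  1.00e-03  0.00e+00] along jaw 40 across -97 dist 105
  lid z med 0.0479 n 141 hits 1766
redC [ 5.120e-01 -2.610e-01 -2.002e+00  0.000e+00 -1.000e-03] along jaw 66 across 82 dist 106
```

View pics/zl.png

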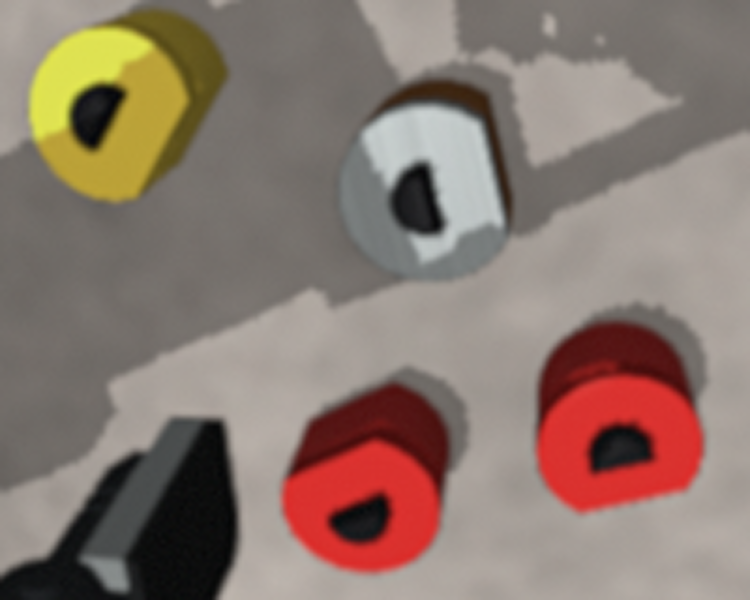

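Candidates: (224,178) amber with a steel lid; yellow at (143,158); reds at (208,258), (275,241) and (267,95). Only (224,178) fits jar_l, and the crop confirms it. The fingers clear the neighbours by at least 19 mm.

apply_moves --moves '[0.085, -0.028, -0.016, 0, 0, 0, 0.08, 0.085, -0.028, -0.016, 0, 0, 0, 0, 0.085, -0.032, -0.018, 0, 0, 0, 0, 0.085, -0.032, -0.018, 0, 0, 0, 0, 0.085, -0.032, -0.018, 0, 0, 0, 0, 0.085, -0.032, -0.018, 0, 0, 0, 0, 0.085, -0.032, -0.018, 0, 0, 0, 0, 0.085, -0.01, -0.005, 0, 0, 0, 0.05]'

```text
clock: 11.27
position: [0.3922, -0.2611, 0.1589]
ee_rot: [0.011, 0.602, 0.798, 0.003]
contact_force: [0.1, 0.3, 0.0]
width: 0.0853
```

apply_moves --moves '[0.085, 0, 0, 0, 0, 0, 0.12, 0.085, 0, 0, 0, 0, 0, 0.12, 0.085, 0, 0, 0, 0, 0, 0.12, 0.085, 0, 0, 0, 0, 0, 0.12, 0.085, 0, 0, 0, 0, 0, 0.12, 0.085, 0, 0, 0, 0, 0, 0.12, 0.085, 0, 0, 0, 0, 0, 0.12, 0.085, 0, 0, 0, 0, 0, 0.12]'

```text
clock: 11.93
position: [0.3914, -0.2691, 0.158]
ee_rot: [0.011, 0.912, 0.411, 0.008]
contact_force: [0.5, 0.1, 0.2]
width: 0.0849
```

Run:
```python
from h import *
w=get("wrist","wrist9"); f=lid(w,(.406,-.256),.028,.021,.048); print(np.round(f,4))
c=np.array(f[:2])-.0035*np.array([np.cos(f[2]),np.sin(f[2])]); print(c); plan(c[0],c[1],.085,f[2]+np.pi/2)
```

```text
lid z med 0.0479 n 162 hits 2210
[ 4.055e-01 -2.560e-01 -9.577e-01  3.000e-04 -6.000e-04]
[ 0.40351899 -0.25310196]
t 11.98 pos [ 0.3914 -0.269   0.158 ] yaw 0.843 q1,q6 [-0.75 -0.03] w 0.085 F [-0.2 -0.7  0.4]
dTool mm [19.6 -3.5 73. ] rotvec [ 0.026 -0.008  0.23 ] | dist rows 1.8 rot rows 1.9
```

apply_moves --moves '[0.085, 0, 0, 0, 0.005, -0.002, 0.08, 0.085, 0, 0, 0, 0.007, -0.002, 0.08, 0.085, 0, 0, 0, 0.007, -0.002, 0.06, 0.085, 0.006, 0.002, 0.01, 0.006, -0.001, 0.01, 0.085, 0.006, 0, 0.02, 0, 0, 0, 0.085, 0.005, 0, 0.02, 0, 0, 0, 0.085, 0.002, 0, 0.015, 0, 0, 0, 0.085, 0, 0, 0, 0, 0, 0]'

```text
clock: 12.65
position: [0.4118, -0.2605, 0.0897]
ee_rot: [0.002, 0.952, 0.306, 0.003]
contact_force: [0.7, 0.3, -0.2]
width: 0.085
```

Run:
```python
from h import *
w=get("wrist","wrist10"); f=lid(w,(.406,-.256),.028,.021,.048); print(np.round(f,4))
c=np.array(f[:2])-.0035*np.array([np.cos(f[2]),np.sin(f[2])]); print(c); plan(c[0],c[1],.012,f[2]+np.pi/2)
```

```text
lid z med 0.0479 n 206 hits 3485
[ 4.060e-01 -2.557e-01 -9.436e-01  4.000e-04 -1.000e-04]
[ 0.40389679 -0.25290366]
t 12.7 pos [ 0.4122 -0.261   0.0908] yaw 0.623 q1,q6 [-0.71  0.24] w 0.0847 F [-0.1  0.4  0.7]
dTool mm [ -2.4 -12.   78.7] rotvec [ 0.008 -0.004 -0.005] | dist rows 1.9 rot rows 0.1
```

View pics/wrist10.png

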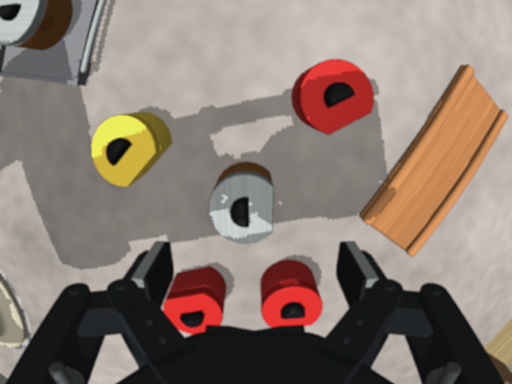

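L is at (241,208) with its flat to the right. I'll shift 12 mm sideways, then come part way down.

apply_moves --moves '[0.085, -0.001, -0.004, 0, 0.003, -0.001, -0.002, 0.085, -0.001, -0.004, 0, 0.003, -0.001, -0.002, 0.085, 0, -0.003, 0, 0.002, -0.001, 0, 0.085, 0, -0.001, 0, 0, 0, 0, 0.085, 0, 0, 0.01, 0, 0, 0, 0.085, 0, 0, 0.01, 0, 0, 0, 0.085, 0, 0, 0.005, 0, 0, 0, 0.085, 0, 0, 0, 0, 0, 0]'

```text
clock: 13.37
position: [0.4051, -0.2538, 0.0679]
ee_rot: [0.003, 0.951, 0.31, 0.003]
contact_force: [-0.9, -0.5, -0.1]
width: 0.0846
```

Run:
```python
from h import *
plan(.404,-.2529,.012,.627)
```

```text
t 13.37 pos [ 0.4051 -0.2538  0.0679] yaw 0.631 q1,q6 [-0.71  0.23] w 0.0846 F [-0.9 -0.5 -0.1]
dTool mm [-0.6 -1.8 55.9] rotvec [ 0.008 -0.003  0.004] | dist rows 1.3 rot rows 0.1
```

apply_moves --moves '[0.085, 0, -0.001, 0.008, 0.004, -0.001, 0.002, 0.085, 0, -0.001, 0.012, 0.004, -0.001, 0.002, 0.085, 0, 0, 0.014, 0, 0, 0, 0.085, 0, 0, 0.012, 0, 0, 0, 0.085, 0, 0, 0.008, 0, 0, 0, 0.085, 0, 0, 0.002, 0, 0, 0, 0.085, 0, 0, 0, 0, 0, 0, 0.085, 0, 0, 0, 0, 0, 0]'

```text
clock: 14.03
position: [0.4051, -0.2533, 0.0085]
ee_rot: [0.001, 0.951, 0.308, 0.001]
contact_force: [-0.2, -0.5, 0.3]
width: 0.0851
```

Run:
```python
from h import *
w=get("wrist","wrist11"); f=lid(w,(.406,-.256),.028,.021,.048); print(np.round(f,4))
c=np.array(f[:2])-.0035*np.array([np.cos(f[2]),np.sin(f[2])]); print(c); plan(c[0],c[1],.012,f[2]+np.pi/2)
```

```text
lid z med 0.0479 n 302 hits 7303
[ 4.065e-01 -2.554e-01 -9.454e-01  5.000e-04 -0.000e+00]
[ 0.40445848 -0.25256752]
t 14.08 pos [ 0.4052 -0.2534  0.0087] yaw 0.626 q1,q6 [-0.71  0.24] w 0.0849 F [-0.8 -0.3 -0.5]
dTool mm [-0.1 -1.1 -3.3] rotvec [ 0.002 -0.002  0.001] | dist rows 0.1 rot rows 0.0
```

apply_moves --moves '[0.085, 0, -0.0005, -0.002, 0, 0, 0, 0.085, 0, -0.0005, -0.002, 0, 0, 0, 0.07, 0, 0, 0, 0, 0, 0, 0.045, 0, 0, 0, 0, 0, 0, 0.043, 0, 0, 0, 0, 0, 0, 0.043, 0, 0, 0, 0, 0, 0, 0.043, 0, 0, 0, 0, 0, 0, 0.043, 0, 0, 0, 0, 0, 0]'

```text
clock: 14.75
position: [0.4063, -0.2539, 0.0161]
ee_rot: [0.003, 0.951, 0.308, 0.003]
contact_force: [0.0, 0.3, -1.4]
width: 0.0471
```

```bash
cat >> h.py <<'E'
def held(d,roi,z,vmax=50):
    s=manip.get_state(); R=Rt(s); n,f=keyfit(d,roi,z,vmax); q=R.T@(np.array([f[0],f[1],s["position"][2]])-s["position"])
    print("key px",n,np.round(f,4),"in tool mm",(q*1e3).round(1),"ang err",round(f[2]-np.arctan2(R[1,1],R[0,1]),3))
E
python3 - <<'E'
from h import *
plan(.404,-.2529,.12,.627)
w=get("wrist","wrist12"); held(w,(230,240,285,310),.054)
E
```

```text
t 14.75 pos [ 0.4063 -0.2539  0.0161] yaw 0.626 q1,q6 [-0.7   0.24] w 0.0471 F [ 0.   0.3 -1.4]
dTool mm [  -1.    -1.3 -103.9] rotvec [ 0.008 -0.003 -0.001] | dist rows 2.5 rot rows 0.1
key px 863 [ 4.072e-01 -2.563e-01 -9.554e-01  6.000e-04 -3.000e-04] in tool mm [-0.7  2.7  0. ] ang err -0.011
```

View pics/wrist12.png

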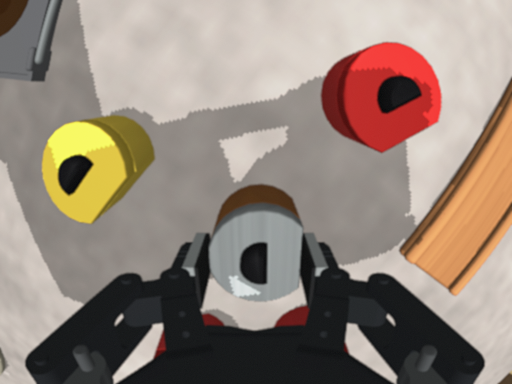

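apply_moves --moves '[0.043, 0, 0, -0.01, 0.002, -0.001, 0, 0.043, 0, 0, -0.02, 0.002, -0.001, 0, 0.043, 0, 0, -0.03, 0.002, -0.001, 0, 0.043, 0, 0, -0.03, 0.001, 0, 0, 0.043, 0, 0, -0.035, 0, 0, 0, 0.043, 0, 0, -0.02, 0, 0, 0, 0.043, 0, 0, -0.01, 0, 0, 0, 0.043, 0, 0, 0, 0, 0, 0]'

```text
clock: 15.47
position: [0.4031, -0.2512, 0.1741]
ee_rot: [-0.005, 0.951, 0.308, -0.003]
contact_force: [-0.1, -0.1, -1.9]
width: 0.0473
```

Run:
```python
from h import *
W=world(load("wrist12")); print("lid z at grasp",np.median(W[230:245,240:275,2]))
w=get("wrist","wrist13"); z=np.median(world(w)[230:245,240:275,2]); print("lid z",z); held(w,(230,240,285,310),z+.006)
c=np.array([.4363,.0047])-.003*np.array([np.cos(.394),np.sin(.394)]);plan(*c,.165,.394+np.pi/2)
```

```text
lid z at grasp 0.04814124801117223
lid z 0.20600042361153545
key px 888 [ 4.047e-01 -2.542e-01 -9.617e-01  6.000e-04 -1.000e-04] in tool mm [-0.3  3.9 -0. ] ang err -0.017
t 15.52 pos [ 0.4026 -0.2509  0.173 ] yaw 0.626 q1,q6 [-0.7   0.24] w 0.0473 F [ 0.6  0.5 -0.9]
dTool mm [ 174.2 -187.9    9.8] rotvec [-0.013 -0.006 -1.339] | dist rows 6.1 rot rows 10.7
```

apply_moves --moves '[0.043, 0.02, -0.022, 0, -0.002, -0.001, 0, 0.043, 0.025, -0.027, 0, -0.003, -0.001, 0, 0.043, 0.026, -0.028, 0, -0.003, -0.001, 0, 0.043, 0.026, -0.028, 0, -0.003, -0.001, 0, 0.043, 0.026, -0.028, 0, -0.002, -0.001, 0, 0.043, 0.026, -0.028, 0, 0, 0, 0, 0.043, 0.023, -0.025, 0, 0, 0, 0, 0.043, 0, 0, 0, 0, 0, -0.06]'

```text
clock: 16.18
position: [0.4284, 0.0097, 0.1604]
ee_rot: [-0.004, 0.943, 0.332, -0.011]
contact_force: [-0.1, -1.2, -1.2]
width: 0.0469
```

apply_moves --moves '[0.043, 0, 0, 0, 0, 0, -0.12, 0.043, 0, 0, 0, 0, 0, -0.12, 0.043, 0, 0, 0, 0, 0, -0.12, 0.043, 0, 0, 0, 0, 0, -0.12, 0.043, 0, 0, 0, 0, 0, -0.12, 0.043, 0, 0, 0, 0, 0, -0.12, 0.043, 0, 0, 0, 0, 0, -0.12, 0.043, 0, 0, 0, 0, 0, -0.12]'

```text
clock: 16.85
position: [0.4171, 0.0162, 0.1459]
ee_rot: [-0.021, 0.668, 0.743, -0.016]
contact_force: [0.2, -0.2, -1.2]
width: 0.0473
```

Run:
```python
from h import *
c=np.array([.4363,.0047])-.0033*np.array([np.cos(.394),np.sin(.394)]);print(c);plan(*c,.15,.41+np.pi/2)
```

```text
[0.43325284 0.00343318]
t 16.85 pos [0.4171 0.0162 0.1459] yaw 1.676 q1,q6 [-0.13 -0.23] w 0.0473 F [ 0.2 -0.2 -1.2]
dTool mm [-14.3  14.5  -4.9] rotvec [-0.05  -0.017 -0.304] | dist rows 0.5 rot rows 2.5
```

apply_moves --moves '[0.043, 0, 0, 0, -0.012, -0.005, -0.09, 0.043, 0, 0, 0, -0.012, -0.005, -0.11, 0.043, 0, 0, 0, -0.012, -0.005, -0.09, 0.043, 0, 0, 0, -0.01, -0.002, -0.02, 0.043, 0, 0, 0, 0, 0, 0, 0.043, 0, 0, 0, 0, 0, 0, 0.043, 0, 0, 0, 0, 0, 0, 0.043, 0, 0, 0, 0, 0, 0]'

```text
clock: 17.52
position: [0.408, 0.0173, 0.1342]
ee_rot: [-0.012, 0.538, 0.843, -0.006]
contact_force: [0.9, -0.1, -1.3]
width: 0.0472
```

Run:
```python
from h import *
plan(.4333,.0034,.12,.41+np.pi/2)
```

```text
t 17.52 pos [0.408  0.0173 0.1342] yaw 2.005 q1,q6 [-0.13 -0.56] w 0.0472 F [ 0.9 -0.1 -1.3]
dTool mm [-23.5  17.4  13.5] rotvec [-0.023 -0.014  0.024] | dist rows 0.8 rot rows 0.3
```

apply_moves --moves '[0.043, -0.005, 0.004, 0, -0.006, -0.004, 0.006, 0.043, -0.006, 0.005, 0, -0.007, -0.005, 0.007, 0.043, -0.007, 0.005, 0, -0.006, -0.004, 0.006, 0.043, -0.005, 0.003, 0, -0.004, -0.001, 0.004, 0.043, 0, 0, 0, 0, 0, 0, 0.043, 0, 0, 0, 0, 0, 0, 0.043, 0, 0, 0, 0, 0, 0, 0.043, 0, 0, 0, 0, 0, 0]'

```text
clock: 18.18
position: [0.4372, 0.0011, 0.1334]
ee_rot: [0.002, 0.55, 0.835, 0.001]
contact_force: [-0.5, -0.1, -1.2]
width: 0.0468
```

Run:
```python
from h import *
plan(.4333,.0034,.10,.41+np.pi/2)
w=get("wrist","wrist14"); z=np.median(world(w)[230:245,240:275,2]); print("lid z",z); held(w,(230,240,285,310),z+.006)
```

```text
t 18.18 pos [0.4372 0.0011 0.1334] yaw 1.978 q1,q6 [-0.16 -0.56] w 0.0468 F [-0.5 -0.1 -1.2]
dTool mm [ 3.7 -2.8 33.4] rotvec [ 0.003  0.002 -0.003] | dist rows 0.8 rot rows 0.0
lid z 0.1653556118907512
key px 891 [ 4.412e-01  1.300e-03  3.897e-01  6.000e-04 -1.000e-04] in tool mm [-1.4  3.8  0. ] ang err -0.017
```

apply_moves --moves '[0.043, 0.0012, -0.0008, 0.005, 0, 0, 0, 0.043, 0.0014, -0.001, 0.008, 0.001, 0, 0, 0.043, 0.0014, -0.001, 0.01, 0.001, 0.001, 0, 0.043, 0.0005, -0.0002, 0.007, 0, 0, 0, 0.043, 0, 0, 0.003, 0, 0, 0, 0.043, 0, 0, 0, 0, 0, 0, 0.043, 0, 0, 0, 0, 0, 0, 0.043, 0, 0, 0, 0, 0, 0]'

```text
clock: 18.9
position: [0.4304, 0.0052, 0.0968]
ee_rot: [-0.001, 0.549, 0.836, -0.0]
contact_force: [-0.1, -0.5, -1.6]
width: 0.047
```

Run:
```python
from h import *
plan(.4328,.0040,.0785,.41+np.pi/2)
w=get("wrist","wrist15"); z=np.median(world(w)[230:245,240:275,2]); print("lid z",z); held(w,(230,240,285,310),z+.006)
```

```text
t 18.9 pos [0.4304 0.0052 0.0968] yaw 1.979 q1,q6 [-0.15 -0.56] w 0.047 F [-0.1 -0.5 -1.6]
dTool mm [-2.1  1.7 18.3] rotvec [-0.001 -0.001 -0.002] | dist rows 0.4 rot rows 0.0
lid z 0.1287368354423698
key px 891 [ 4.346e-01  5.500e-03  3.907e-01  6.000e-04 -1.000e-04] in tool mm [-1.4  3.8 -0. ] ang err -0.017
```

apply_moves --moves '[0.043, -0.0006, 0.0005, 0, 0, 0, 0, 0.043, -0.0006, 0.0005, 0.001, 0, 0, 0, 0.043, 0, 0, 0.002, 0, 0, 0, 0.043, 0, 0, 0.002, 0, 0, 0, 0.043, 0, 0, 0, 0, 0, 0, 0.043, 0, 0, 0, 0, 0, 0, 0.043, 0, 0, 0, 0, 0, 0, 0.043, 0, 0, 0, 0, 0, 0]'

```text
clock: 19.62
position: [0.4336, 0.0041, 0.0926]
ee_rot: [0.001, 0.549, 0.836, 0.0]
contact_force: [0.1, 0.8, -1.1]
width: 0.0472
```

Run:
```python
from h import *
plan(.4323,.0043,.0785,.41+np.pi/2)
```

```text
t 19.62 pos [0.4336 0.0041 0.0926] yaw 1.979 q1,q6 [-0.15 -0.56] w 0.0472 F [ 0.1  0.8 -1.1]
dTool mm [ 0.8 -1.2 14.1] rotvec [ 0.002  0.002 -0.002] | dist rows 0.3 rot rows 0.0
```

apply_moves --moves '[0.043, 0.0003, -0.0004, 0.001, 0.001, 0.001, 0, 0.043, 0.0002, -0.0003, 0.002, 0.001, 0.001, 0, 0.043, 0, 0, 0.002, 0, 0, 0, 0.043, 0, 0, 0.001, 0, 0, 0, 0.043, 0, 0, 0, 0, 0, 0, 0.043, 0, 0, 0, 0, 0, 0, 0.043, 0, 0, 0, 0, 0, 0, 0.043, 0, 0, 0, 0, 0, 0]'

```text
clock: 20.28
position: [0.4326, 0.0043, 0.0858]
ee_rot: [-0.0, 0.549, 0.836, 0.0]
contact_force: [0.3, -0.5, -1.8]
width: 0.0473
```

Run:
```python
from h import *
plan(.4323,.0043,.0785,.41+np.pi/2)
w=get("wrist","wrist16"); z=np.median(world(w)[230:245,240:275,2]); print("lid z",z); held(w,(230,240,285,310),z+.006)
```

```text
t 20.28 pos [0.4326 0.0043 0.0858] yaw 1.979 q1,q6 [-0.15 -0.56] w 0.0473 F [ 0.3 -0.5 -1.8]
dTool mm [ 0.1 -0.2  7.3] rotvec [-0.    -0.001 -0.002] | dist rows 0.2 rot rows 0.0
lid z 0.11786318653747507
key px 889 [ 4.367e-01  4.500e-03  3.904e-01  6.000e-04 -2.000e-04] in tool mm [-1.4  3.9 -0. ] ang err -0.017
```

Axis (0.4367,0.0045) against the target (0.4363,0.0047), entering freely. Lowering the last 7 mm.

apply_moves --moves '[0.043, 0, 0, 0.001, 0, 0, 0, 0.043, 0, 0, 0.002, 0, 0, 0, 0.043, 0, 0, 0.002, 0, 0, 0, 0.043, 0, 0, 0.0015, 0, 0, 0, 0.043, 0, 0, 0, 0, 0, 0, 0.043, 0, 0, 0, 0, 0, 0, 0.043, 0, 0, 0, 0, 0, 0, 0.043, 0, 0, 0, 0, 0, 0]'

```text
clock: 21.0
position: [0.4326, 0.0043, 0.0786]
ee_rot: [-0.0, 0.549, 0.836, 0.0]
contact_force: [-0.7, 0.8, -1.5]
width: 0.047
```

Run:
```python
from h import *
plan(.4323,.0043,.0785,.41+np.pi/2)
w=get("wrist","wrist17"); z=np.median(world(w)[230:245,240:275,2]); print("lid z",z); held(w,(230,240,285,310),z+.006)
```

```text
t 21.0 pos [0.4326 0.0043 0.0786] yaw 1.979 q1,q6 [-0.15 -0.56] w 0.047 F [-0.7  0.8 -1.5]
dTool mm [ 0.1 -0.3  0.1] rotvec [-0.    -0.001 -0.002] | dist rows 0.0 rot rows 0.0
lid z 0.11057925908841976
key px 887 [ 4.367e-01  4.500e-03  3.893e-01  6.000e-04 -2.000e-04] in tool mm [-1.5  3.8 -0. ] ang err -0.019
```

Lid z is 0.1106 against 0.110 when home. Release and rise.

apply_moves --moves '[0.06, 0, 0, 0, 0, 0, 0, 0.085, 0, 0, 0, 0, 0, 0, 0.085, 0, 0, 0, 0, 0, 0, 0.085, 0, 0, 0, 0, 0, 0, 0.085, 0, 0, -0.015, 0, 0, 0, 0.085, 0, 0, -0.03, 0, 0, 0, 0.085, 0, 0, -0.03, 0, 0, 0, 0.085, 0, 0, -0.03, 0, 0, 0]'

```text
clock: 21.72
position: [0.4278, 0.0049, 0.1819]
ee_rot: [-0.007, 0.549, 0.836, -0.003]
contact_force: [1.3, 1.2, 0.5]
width: 0.0854
```

Run:
```python
from h import *
w=get("wrist","wrist18"); print(np.round(lid(w,(.436,.0047),.028,.021,.110),4))
f=lid(w,(.62,.139),.024,.018,.042); print("m",np.round(f,4))
c=np.array(f[:2])-.003*np.array([np.cos(f[2]),np.sin(f[2])]); print(c); plan(c[0],c[1],.15,f[2]+np.pi/2)
```

```text
lid z med 0.1098 n 183 hits 2753
[ 4.373e-01  4.100e-03  4.068e-01  3.000e-04 -3.000e-04]
  lid z med 0.0417 n 99 hits 854
m [ 6.175e-01  1.402e-01 -3.802e-01  8.000e-04  2.000e-04]
[0.61469926 0.14131695]
t 21.77 pos [0.4322 0.0043 0.1878] yaw 1.978 q1,q6 [-0.15 -0.56] w 0.0849 F [ 0.7 -0.5  4.9]
dTool mm [ 53.4 221.9  37.3] rotvec [-0.003 -0.001  0.788] | dist rows 5.5 rot rows 6.3
```

View pics/wrist18.png

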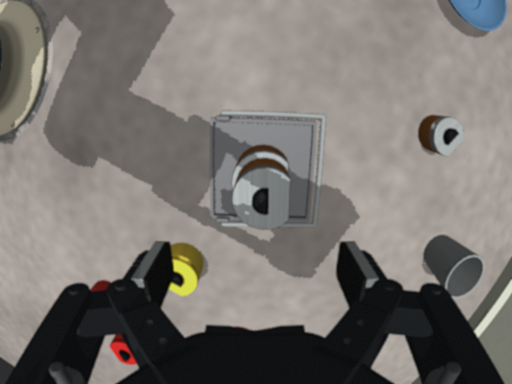

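L is home: lid 0.1098, axis (0.4373,0.0041), flat 0.407. Moving to M at (443,135); I also compute the cup's clearance.

apply_moves --moves '[0.085, 0.006, 0.024, 0.002, 0, 0, 0, 0.085, 0.008, 0.033, 0.003, 0, 0, 0, 0.085, 0.008, 0.033, 0.003, 0, 0, 0, 0.085, 0.008, 0.033, 0.003, 0, 0, 0, 0.085, 0.008, 0.033, 0.003, 0, 0, 0, 0.085, 0.008, 0.033, 0.003, 0, 0, 0, 0.085, 0.006, 0.027, 0.003, 0, 0, 0, 0.085, 0, 0, 0, 0, 0, 0.06]'

```text
clock: 22.43
position: [0.621, 0.1427, 0.1728]
ee_rot: [0.006, 0.576, 0.817, 0.004]
contact_force: [-0.4, 0.0, 0.1]
width: 0.085
```

apply_moves --moves '[0.085, 0, 0, 0, 0, 0, 0.11, 0.085, 0, 0, 0, 0, 0, 0.12, 0.085, 0, 0, 0, 0, 0, 0.12, 0.085, 0, 0, 0, 0, 0, 0.12, 0.085, 0, 0, 0, 0, 0, 0.12, 0.085, 0, 0, 0, 0, 0, 0.12, 0.085, 0, 0, 0, 0, 0, 0.02, 0.085, 0, 0, 0, 0, 0, 0]'

```text
clock: 23.1
position: [0.6236, 0.1458, 0.1676]
ee_rot: [0.003, 0.839, 0.544, 0.004]
contact_force: [-0.2, 0.0, -0.7]
width: 0.0854
```

Run:
```python
from h import *
w=get("wrist","wrist19"); f=lid(w,(.62,.139),.024,.018,.042); print("m",np.round(f,4))
c=np.array(f[:2])-.003*np.array([np.cos(f[2]),np.sin(f[2])]); print(c); plan(c[0],c[1],.08,f[2]+np.pi/2)
d=load("scene0"); W=world(d); m=(abs(W[...,2]-.08)<.006)&(abs(W[...,0]-.75)<.12)&(abs(W[...,1]-.06)<.12); print("cup rim",W[m].min(0),W[m].max(0))
```

```text
lid z med 0.0418 n 130 hits 1353
m [ 6.201e-01  1.427e-01 -3.805e-01  3.000e-04 -4.000e-04]
[0.61732502 0.14379272]
t 23.15 pos [0.6236 0.1458 0.1676] yaw 1.152 q1,q6 [0.12 0.54] w 0.0847 F [ 0.6 -0.1  0.6]
dTool mm [-4.6 -5.8 87.6] rotvec [ 0.01  -0.003 -0.038] | dist rows 2.1 rot rows 0.3
cup rim [ 0.69675772 -0.03260391  0.07401053] [0.76311361 0.03394953 0.08427271]
```

View pics/wrist19.png

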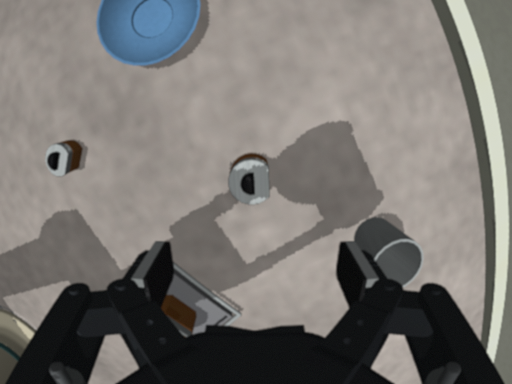

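M is at (250,180) with its flat to the right; the cup is 180 mm away. Coming down.

apply_moves --moves '[0.085, -0.001, -0.001, 0.008, 0.003, -0.001, -0.012, 0.085, -0.001, -0.002, 0.015, 0.003, -0.001, -0.012, 0.085, -0.001, -0.002, 0.018, 0.003, -0.001, -0.012, 0.085, -0.001, 0, 0.018, 0, 0, 0, 0.085, 0, 0, 0.015, 0, 0, 0, 0.085, 0, 0, 0.008, 0, 0, 0, 0.085, 0, 0, 0, 0, 0, 0, 0.085, 0, 0, 0, 0, 0, 0]'

```text
clock: 23.82
position: [0.6173, 0.1436, 0.08]
ee_rot: [0.0, 0.826, 0.564, 0.0]
contact_force: [0.9, 0.7, 0.2]
width: 0.085
```

Run:
```python
from h import *
w=get("wrist","wrist20"); f=lid(w,(.62,.142),.024,.018,.042); print("m",np.round(f,4))
c=np.array(f[:2])-.003*np.array([np.cos(f[2]),np.sin(f[2])]); print(c); plan(c[0],c[1],.011,f[2]+np.pi/2)
```

```text
lid z med 0.0419 n 181 hits 2560
m [ 6.201e-01  1.426e-01 -3.555e-01  3.000e-04 -2.000e-04]
[0.61729478 0.1436547 ]
t 23.87 pos [0.6173 0.1436 0.0801] yaw 1.199 q1,q6 [0.12 0.49] w 0.085 F [ 0.2  0.  -0.3]
dTool mm [-0.  -0.1 69.1] rotvec [ 0.001 -0.    -0.017] | dist rows 1.7 rot rows 0.1
```

apply_moves --moves '[0.085, 0, 0, 0.006, 0, 0, -0.006, 0.085, 0, 0, 0.012, 0, 0, -0.006, 0.085, 0, 0, 0.016, 0, 0, -0.004, 0.085, 0, 0, 0.016, 0, 0, 0, 0.085, 0, 0, 0.012, 0, 0, 0, 0.085, 0, 0, 0.004, 0, 0, 0, 0.085, 0, 0, 0, 0, 0, 0, 0.085, 0, 0, 0, 0, 0, 0]'

```text
clock: 24.53
position: [0.6246, 0.1446, 0.0183]
ee_rot: [0.004, 0.82, 0.572, 0.008]
contact_force: [0.1, -0.3, 0.0]
width: 0.085
```

Run:
```python
from h import *
w=get("wrist","wrist21"); f=lid(w,(.62,.142),.024,.018,.042); print("m",np.round(f,4))
c=np.array(f[:2])-.003*np.array([np.cos(f[2]),np.sin(f[2])]); print(c); plan(c[0],c[1],.009,f[2]+np.pi/2)
```

```text
lid z med 0.0419 n 238 hits 4320
m [ 6.203e-01  1.431e-01 -3.889e-01  5.000e-04  0.000e+00]
[0.61752023 0.14423048]
t 24.58 pos [0.6248 0.1447 0.0185] yaw 1.219 q1,q6 [0.12 0.47] w 0.0847 F [ 0.6 -0.1  0.6]
dTool mm [-3.  -6.9  9.4] rotvec [ 0.016 -0.008  0.037] | dist rows 0.3 rot rows 0.3
```

apply_moves --moves '[0.085, -0.001, -0.002, 0.002, 0.005, -0.002, 0.01, 0.085, -0.001, -0.002, 0.003, 0.005, -0.003, 0.01, 0.085, -0.001, -0.002, 0.003, 0.004, -0.002, 0.008, 0.085, 0, -0.0005, 0.001, 0, 0, 0.002, 0.085, 0, 0, 0, 0, 0, 0, 0.085, 0, 0, 0, 0, 0, 0, 0.085, 0, 0, 0, 0, 0, 0, 0.085, 0, 0, 0, 0, 0, 0]'

```text
clock: 25.25
position: [0.6194, 0.1445, 0.0121]
ee_rot: [0.001, 0.829, 0.559, 0.003]
contact_force: [-0.2, 0.5, 0.3]
width: 0.0849
```

Run:
```python
from h import *
plan(.6175,.1442,.009,-.38+np.pi/2)
```

```text
t 25.25 pos [0.6194 0.1445 0.0121] yaw 1.186 q1,q6 [0.12 0.5 ] w 0.0849 F [-0.2  0.5  0.3]
dTool mm [-1.  -1.6  3.1] rotvec [ 0.006 -0.004 -0.005] | dist rows 0.1 rot rows 0.1
```

apply_moves --moves '[0.085, -0.0005, -0.0008, 0.002, 0.003, -0.002, -0.002, 0.085, -0.0005, -0.0008, 0.002, 0.003, -0.002, -0.002, 0.07, 0, 0, 0, 0, 0, 0, 0.04, 0, 0, 0, 0, 0, 0, 0.036, 0, 0, 0, 0, 0, 0, 0.036, 0, 0, 0, 0, 0, 0, 0.036, 0, 0, 0, 0, 0, 0, 0.036, 0, 0, 0, 0, 0, 0]'

```text
clock: 25.92
position: [0.6177, 0.1442, 0.008]
ee_rot: [0.0, 0.828, 0.561, -0.0]
contact_force: [-0.6, 0.1, -1.0]
width: 0.0403
```

Run:
```python
from h import *
plan(.6175,.1442,.17,-.38+np.pi/2)
w=get("wrist","wrist22");z=np.median(world(w)[232:242,240:270,2]); print("lid z",z); held(w,(230,240,280,310),z+.006)
```

```text
t 25.92 pos [0.6177 0.1442 0.008 ] yaw 1.19 q1,q6 [0.12 0.5 ] w 0.0403 F [-0.6  0.1 -1. ]
dTool mm [-1.00e-01 -2.00e-01 -1.62e+02] rotvec [ 0.     0.    -0.001] | dist rows 3.9 rot rows 0.0
lid z 0.041989029748195114
key px 921 [ 6.205e-01  1.431e-01 -3.926e-01  6.000e-04 -1.000e-04] in tool mm [ 0.1  3.  -0. ] ang err -0.012
```

View pics/wrist22.png

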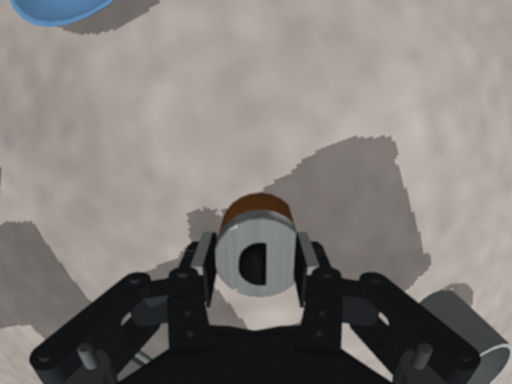

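Grasped M (width 40.3 mm, axis centred). Lifting.

apply_moves --moves '[0.036, 0, 0, -0.01, 0, 0, 0, 0.036, 0, 0, -0.02, 0, 0, 0, 0.036, 0, 0, -0.03, 0, 0, 0, 0.036, 0, 0, -0.035, 0, 0, 0, 0.036, 0, 0, -0.035, 0, 0, 0, 0.036, 0, 0, -0.035, 0, 0, 0, 0.036, 0, 0, -0.015, 0, 0, 0, 0.036, 0, 0, 0, 0, 0, 0]'

```text
clock: 26.63
position: [0.6146, 0.1438, 0.1962]
ee_rot: [-0.002, 0.828, 0.561, -0.004]
contact_force: [0.3, 0.3, -1.0]
width: 0.0405
```

Run:
```python
from h import *
c=np.array([.4371,.0043])-.003*np.array([np.cos(.407),np.sin(.407)]);print(c);plan(*c,.18,.415+np.pi/2)
```

```text
[0.43434506 0.00311243]
t 26.63 pos [0.6146 0.1438 0.1962] yaw 1.19 q1,q6 [0.12 0.5 ] w 0.0405 F [ 0.3  0.3 -1. ]
dTool mm [-197.5 -114.9   18.1] rotvec [-0.01   0.001 -0.796] | dist rows 5.5 rot rows 6.4
```

apply_moves --moves '[0.036, -0.02, -0.012, 0, -0.002, 0, 0, 0.036, -0.027, -0.016, 0, -0.002, 0, 0, 0.036, -0.028, -0.016, 0, -0.002, 0, 0, 0.036, -0.029, -0.017, 0, -0.002, 0, 0, 0.036, -0.029, -0.017, 0, -0.002, 0, 0, 0.036, -0.028, -0.016, 0, 0, 0, 0, 0.036, -0.025, -0.015, 0, 0, 0, 0, 0.036, 0, 0, 0, 0, 0, -0.06]'

```text
clock: 27.3
position: [0.4331, 0.009, 0.1901]
ee_rot: [-0.0, 0.809, 0.588, -0.004]
contact_force: [-1.5, 0.6, -1.6]
width: 0.0403
```

apply_moves --moves '[0.036, 0, 0, 0, 0, 0, -0.1, 0.036, 0, 0, 0, 0, 0, -0.12, 0.036, 0, 0, 0, 0, 0, -0.12, 0.036, 0, 0, 0, 0, 0, -0.12, 0.036, 0, 0, 0, 0, 0, -0.12, 0.036, 0, 0, 0, 0, 0, -0.12, 0.036, 0, 0, 0, 0, 0, -0.04, 0.036, 0, 0, 0, 0, 0, 0]'

```text
clock: 27.97
position: [0.4211, 0.0082, 0.1826]
ee_rot: [-0.009, 0.528, 0.849, -0.007]
contact_force: [-0.5, 0.1, -1.2]
width: 0.0405
```

Run:
```python
from h import *
plan(.4343,.0031,.18,.415+np.pi/2)
```

```text
t 27.97 pos [0.4211 0.0082 0.1826] yaw 2.028 q1,q6 [-0.14 -0.6 ] w 0.0405 F [-0.5  0.1 -1.2]
dTool mm [-10.4   9.6   2.3] rotvec [-0.022 -0.008  0.043] | dist rows 0.3 rot rows 0.4
```

apply_moves --moves '[0.036, -0.002, 0.002, 0.002, -0.005, -0.002, 0.01, 0.036, -0.003, 0.002, 0.004, -0.006, -0.002, 0.011, 0.036, -0.003, 0.003, 0.005, -0.006, -0.002, 0.011, 0.036, -0.001, 0.001, 0.004, -0.004, -0.001, 0.01, 0.036, 0, 0, 0.002, 0, 0, 0, 0.036, 0, 0, 0, 0, 0, 0, 0.036, 0, 0, 0, 0, 0, 0, 0.036, 0, 0, 0, 0, 0, 0]'

```text
clock: 28.63
position: [0.4308, 0.0032, 0.1608]
ee_rot: [-0.002, 0.55, 0.835, -0.001]
contact_force: [-0.5, -0.2, -1.7]
width: 0.0402
```

Run:
```python
from h import *
plan(.4343,.0031,.135,.415+np.pi/2)
w=get("wrist","wrist23");z=np.median(world(w)[232:242,240:270,2]); print("lid z",z); held(w,(230,240,280,310),z+.006)
```

```text
t 28.63 pos [0.4308 0.0032 0.1608] yaw 1.977 q1,q6 [-0.16 -0.56] w 0.0402 F [-0.5 -0.2 -1.7]
dTool mm [-1.5  3.3 25.8] rotvec [-0.004 -0.003 -0.009] | dist rows 0.6 rot rows 0.1
lid z 0.19486953401277604
key px 925 [ 4.343e-01  3.800e-03  4.112e-01  6.000e-04 -1.000e-04] in tool mm [-0.7  3.5 -0. ] ang err 0.005
```

apply_moves --moves '[0.036, -0.0002, 0.0006, 0.004, -0.001, 0, 0, 0.036, -0.0002, 0.0008, 0.006, -0.001, -0.001, 0, 0.036, 0, 0.0007, 0.007, -0.001, -0.001, 0, 0.036, 0, 0, 0.004, 0, 0, 0, 0.036, 0, 0, 0.001, 0, 0, 0, 0.036, 0, 0, 0, 0, 0, 0, 0.036, 0, 0, 0, 0, 0, 0, 0.036, 0, 0, 0, 0, 0, 0]'

```text
clock: 29.35
position: [0.4331, 0.0039, 0.1365]
ee_rot: [-0.0, 0.55, 0.835, 0.0]
contact_force: [-0.3, -0.1, -0.6]
width: 0.0404
```

Run:
```python
from h import *
plan(.4338,.0034,.118,.407+np.pi/2)
w=get("wrist","wrist24");z=np.median(world(w)[232:242,240:270,2]); print("lid z",z); held(w,(230,240,280,310),z+.006)
```

```text
t 29.35 pos [0.4331 0.0039 0.1365] yaw 1.977 q1,q6 [-0.15 -0.56] w 0.0404 F [-0.3 -0.1 -0.6]
dTool mm [-0.8  0.5 18.5] rotvec [ 0.    -0.001 -0.001] | dist rows 0.4 rot rows 0.0
lid z 0.17052595079722593
key px 922 [ 4.365e-01  4.600e-03  4.083e-01  6.000e-04 -1.000e-04] in tool mm [-0.7  3.3  0. ] ang err 0.002
```

apply_moves --moves '[0.036, 0, 0.0002, 0.002, 0, 0, 0, 0.036, 0, 0.0002, 0.003, 0, 0, 0, 0.036, 0, 0, 0.003, 0, 0, 0, 0.036, 0, 0, 0.002, 0, 0, 0, 0.036, 0, 0, 0, 0, 0, 0, 0.036, 0, 0, 0, 0, 0, 0, 0.036, 0, 0, 0, 0, 0, 0, 0.036, 0, 0, 0, 0, 0, 0]'

```text
clock: 30.07
position: [0.434, 0.004, 0.126]
ee_rot: [0.0, 0.55, 0.835, 0.0]
contact_force: [-0.1, 0.9, -2.1]
width: 0.0403
```

Run:
```python
from h import *
plan(.4338,.0034,.118,.407+np.pi/2)
```

```text
t 30.07 pos [0.434 0.004 0.126] yaw 1.977 q1,q6 [-0.15 -0.56] w 0.0403 F [-0.1  0.9 -2.1]
dTool mm [-0.4 -0.4  8. ] rotvec [ 0.001  0.    -0.001] | dist rows 0.2 rot rows 0.0
```

apply_moves --moves '[0.036, 0, 0, 0.001, 0, 0, 0, 0.036, 0, 0, 0.002, 0, 0, 0, 0.036, 0, 0, 0.002, 0, 0, 0, 0.036, 0, 0, 0.002, 0, 0, 0, 0.036, 0, 0, 0, 0, 0, 0, 0.036, 0, 0, 0, 0, 0, 0, 0.036, 0, 0, 0, 0, 0, 0, 0.036, 0, 0, 0, 0, 0, 0]'

```text
clock: 30.73
position: [0.4341, 0.004, 0.1184]
ee_rot: [0.001, 0.55, 0.835, 0.001]
contact_force: [-0.0, 0.2, -1.5]
width: 0.0404
```

Run:
```python
from h import *
plan(.4338,.0034,.118,.407+np.pi/2)
w=get("wrist","wrist25");z=np.median(world(w)[232:242,240:270,2]); print("lid z",z); held(w,(230,240,280,310),z+.006)
```

```text
t 30.73 pos [0.4341 0.004  0.1184] yaw 1.977 q1,q6 [-0.15 -0.56] w 0.0404 F [-0.   0.2 -1.5]
dTool mm [-0.4 -0.5  0.4] rotvec [ 0.001  0.    -0.001] | dist rows 0.0 rot rows 0.0
lid z 0.152404441353926
key px 919 [ 4.374e-01  4.700e-03  4.049e-01  6.000e-04 -1.000e-04] in tool mm [-0.6  3.3  0. ] ang err -0.001
```

Lid z is 0.1524 against 0.152 when home. Release, rise, then S.

apply_moves --moves '[0.055, 0, 0, 0, 0, 0, 0, 0.085, 0, 0, 0, 0, 0, 0, 0.085, 0, 0, 0, 0, 0, 0, 0.085, 0, 0, 0, 0, 0, 0, 0.085, 0, 0, -0.015, 0, 0, 0, 0.085, 0, 0, -0.03, 0, 0, 0, 0.085, 0, 0, -0.03, 0, 0, 0, 0.085, 0, 0, -0.025, 0, 0, 0]'

```text
clock: 31.45
position: [0.4299, 0.0045, 0.2172]
ee_rot: [-0.005, 0.55, 0.835, -0.002]
contact_force: [1.0, -0.8, 0.6]
width: 0.0849
```

Run:
```python
from h import *
w=get("wrist","wrist26"); print(np.round(lid(w,(.437,.0045),.024,.018,.152),4))
d=load("wrist19"); f=lid(d,(.421,.262),.020,.015,.036); print("s",np.round(f,4))
c=np.array(f[:2])-.0025*np.array([np.cos(f[2]),np.sin(f[2])]); print(c); plan(c[0],c[1],.17,f[2]+np.pi/2)
cv2.imwrite("pics/zs19.png",cv2.resize(d["image"][130:190,30:100],(700,600),interpolation=cv2.INTER_CUBIC)[:,:,::-1])
```

```text
lid z med 0.1518 n 161 hits 2056
[ 4.382e-01  4.500e-03  4.272e-01  3.000e-04 -3.000e-04]
  lid z med 0.0361 n 86 hits 559
s [ 4.226e-01  2.608e-01 -7.936e-01  7.000e-04  5.000e-04]
[0.42082679 0.26258111]
t 31.5 pos [0.4333 0.004  0.2219] yaw 1.977 q1,q6 [-0.15 -0.56] w 0.085 F [1.3 0.8 3.6]
dTool mm [242.4  90.8  52.2] rotvec [-0.002 -0.     1.2  ] | dist rows 6.3 rot rows 9.6
```

View pics/zs19.png

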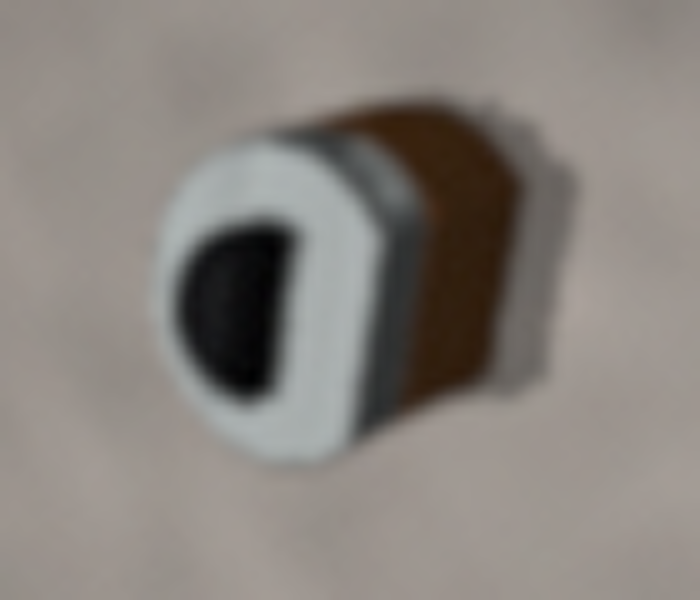

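M is home: lid 0.1518, axis (0.438,0.0045), flat 0.427. S is confirmed as the amber jar with a steel lid. Moving over it.

apply_moves --moves '[0.085, 0.026, 0.01, 0, 0, 0, 0, 0.085, 0.035, 0.013, 0, 0, 0, 0, 0.085, 0.036, 0.0135, 0.004, 0, 0, 0, 0.085, 0.036, 0.0135, 0.008, 0, 0, 0, 0.085, 0.036, 0.0135, 0.01, 0, 0, 0, 0.085, 0.035, 0.013, 0.01, 0, 0, 0, 0.085, 0.028, 0.01, 0.008, 0, 0, 0, 0.085, 0, 0, 0, 0, 0, 0.06]'

```text
clock: 32.17
position: [0.429, 0.2599, 0.1857]
ee_rot: [0.008, 0.579, 0.815, 0.006]
contact_force: [0.6, 0.2, -0.2]
width: 0.0847
```

apply_moves --moves '[0.085, 0, 0, 0, 0, 0, 0.12, 0.085, 0, 0, 0, 0, 0, 0.12, 0.085, 0, 0, 0, 0, 0, 0.12, 0.085, 0, 0, 0, 0, 0, 0.12, 0.085, 0, 0, 0, 0, 0, 0.12, 0.085, 0, 0, 0, 0, 0, 0.12, 0.085, 0, 0, 0, 0, 0, 0.12, 0.085, 0, 0, 0, 0, 0, 0.12]'

```text
clock: 32.83
position: [0.4273, 0.2645, 0.1828]
ee_rot: [0.003, 0.898, 0.44, 0.008]
contact_force: [-0.8, 0.5, -0.5]
width: 0.0851
```

Run:
```python
from h import *
d=get("wrist","wrist27"); f=lid(d,(.421,.262),.020,.015,.036); print("s",np.round(f,4))
c=np.array(f[:2])-.0025*np.array([np.cos(f[2]),np.sin(f[2])]); print(c); plan(c[0],c[1],.09,f[2]+np.pi/2)
```

```text
lid z med 0.0358 n 101 hits 771
s [ 4.207e-01  2.622e-01 -7.795e-01  3.000e-04 -4.000e-04]
[0.41894391 0.26397941]
t 32.88 pos [0.4272 0.2645 0.1828] yaw 0.908 q1,q6 [0.42 1.09] w 0.0851 F [-0.5 -0.4 -0.6]
dTool mm [-6.5 -7.4 92.6] rotvec [ 0.012 -0.012  0.116] | dist rows 2.2 rot rows 0.9
```

apply_moves --moves '[0.085, 0, 0, 0.005, 0.004, -0.004, 0.05, 0.085, -0.001, -0.002, 0.014, 0.004, -0.004, 0.05, 0.085, -0.002, -0.002, 0.018, 0.004, -0.004, 0.014, 0.085, -0.002, -0.002, 0.02, 0, 0, 0, 0.085, -0.001, 0, 0.018, 0, 0, 0, 0.085, 0, 0, 0.012, 0, 0, 0, 0.085, 0, 0, 0.002, 0, 0, 0, 0.085, 0, 0, 0, 0, 0, 0]'

```text
clock: 33.55
position: [0.421, 0.2652, 0.0914]
ee_rot: [-0.0, 0.92, 0.393, 0.003]
contact_force: [0.2, -0.0, -0.3]
width: 0.0853
```

Run:
```python
from h import *
d=get("wrist","wrist28"); f=lid(d,(.421,.262),.020,.015,.036); print("s",np.round(f,4))
c=np.array(f[:2])-.0025*np.array([np.cos(f[2]),np.sin(f[2])]); print(c); plan(c[0],c[1],.006,f[2]+np.pi/2)
```

```text
lid z med 0.0358 n 139 hits 1414
s [ 4.209e-01  2.622e-01 -7.676e-01  3.000e-04 -2.000e-04]
[0.41906777 0.26394145]
t 33.6 pos [0.4211 0.2653 0.0917] yaw 0.807 q1,q6 [0.42 1.19] w 0.085 F [-0.4 -0.5  0.5]
dTool mm [-2.8 -0.7 85.7] rotvec [ 0.002 -0.005  0.004] | dist rows 2.1 rot rows 0.1
```

View pics/wrist28.png

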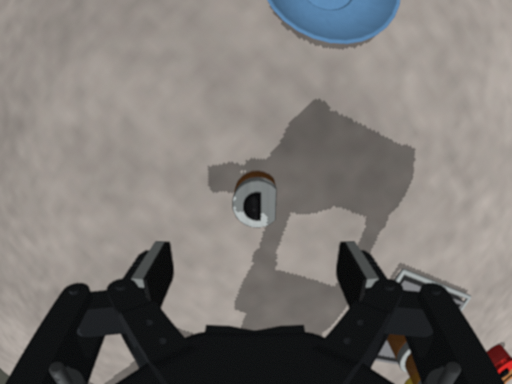

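S is at (255,200) with its flat to the right. Descending.

apply_moves --moves '[0.085, -0.0008, 0, 0.006, 0.001, -0.002, 0.002, 0.085, -0.0008, 0, 0.012, 0.001, -0.002, 0.001, 0.085, -0.0008, 0, 0.017, 0, -0.001, 0, 0.085, 0, 0, 0.017, 0, 0, 0, 0.085, 0, 0, 0.014, 0, 0, 0, 0.085, 0, 0, 0.006, 0, 0, 0, 0.085, 0, 0, 0, 0, 0, 0, 0.085, 0, 0, 0, 0, 0, 0]'

```text
clock: 34.27
position: [0.427, 0.2668, 0.0231]
ee_rot: [-0.0, 0.919, 0.393, 0.009]
contact_force: [0.2, 0.4, 1.0]
width: 0.0851
```

Run:
```python
from h import *
d=get("wrist","wrist29"); f=lid(d,(.421,.262),.020,.015,.036); print("s",np.round(f,4))
c=np.array(f[:2])-.0025*np.array([np.cos(f[2]),np.sin(f[2])]); print(c); plan(c[0],c[1],.005,f[2]+np.pi/2)
```

```text
lid z med 0.0359 n 184 hits 2481
s [ 4.213e-01  2.625e-01 -7.827e-01  5.000e-04  0.000e+00]
[0.41949368 0.264238  ]
t 34.32 pos [0.4272 0.2669 0.0233] yaw 0.808 q1,q6 [0.42 1.18] w 0.0848 F [-0.  -0.6  0. ]
dTool mm [-7.5 -3.9 18.1] rotvec [ 0.006 -0.016  0.02 ] | dist rows 0.5 rot rows 0.2
```

apply_moves --moves '[0.085, -0.002, -0.001, 0.003, 0.002, -0.005, 0.006, 0.085, -0.002, -0.001, 0.005, 0.002, -0.005, 0.006, 0.085, -0.002, -0.001, 0.004, 0.001, -0.003, 0.004, 0.085, -0.0005, -0.0003, 0.003, 0, 0, 0, 0.085, 0, 0, 0, 0, 0, 0, 0.085, 0, 0, 0, 0, 0, 0, 0.085, 0, 0, 0, 0, 0, 0, 0.085, 0, 0, 0, 0, 0, 0]'

```text
clock: 34.98
position: [0.4219, 0.2654, 0.0096]
ee_rot: [-0.0, 0.923, 0.385, 0.004]
contact_force: [-0.4, 0.0, -0.0]
width: 0.0849
```

Run:
```python
from h import *
plan(.4195,.2643,.005,-.78+np.pi/2)
```

```text
t 34.98 pos [0.4219 0.2654 0.0096] yaw 0.791 q1,q6 [0.42 1.2 ] w 0.0849 F [-0.4  0.  -0. ]
dTool mm [-2.5 -1.   4.6] rotvec [ 0.003 -0.008 -0.   ] | dist rows 0.1 rot rows 0.1
```

apply_moves --moves '[0.085, -0.001, -0.0004, 0.002, 0.001, -0.003, 0, 0.085, -0.001, -0.0004, 0.002, 0.001, -0.003, 0, 0.085, -0.0003, 0, 0.0005, 0, -0.001, 0, 0.06, 0, 0, 0, 0, 0, 0, 0.032, 0, 0, 0, 0, 0, 0, 0.029, 0, 0, 0, 0, 0, 0, 0.029, 0, 0, 0, 0, 0, 0, 0.029, 0, 0, 0, 0, 0, 0]'

```text
clock: 35.65
position: [0.4201, 0.2643, 0.0052]
ee_rot: [0.001, 0.923, 0.385, 0.001]
contact_force: [-0.8, -0.1, 1.6]
width: 0.033
```

apply_moves --moves '[0.029, 0, 0, 0, 0, 0, 0, 0.029, 0, 0, 0, 0, 0, 0, 0.029, 0, 0, 0, 0, 0, 0, 0.029, 0, 0, 0, 0, 0, 0, 0.029, 0, 0, 0, 0, 0, 0, 0.029, 0, 0, 0, 0, 0, 0, 0.029, 0, 0, 0, 0, 0, 0, 0.029, 0, 0, 0, 0, 0, 0]'

```text
clock: 36.32
position: [0.4201, 0.2643, 0.0052]
ee_rot: [0.0, 0.923, 0.385, 0.001]
contact_force: [0.1, -0.0, -0.3]
width: 0.033
```

Run:
```python
from h import *
plan(.4195,.2643,.2,-.78+np.pi/2)
w=get("wrist","wrist30");z=np.median(world(w)[282:288,245:265,2]); print("lid z",z); held(w,(230,235,280,310),.042)
```

```text
t 36.32 pos [0.4201 0.2643 0.0052] yaw 0.791 q1,q6 [0.42 1.2 ] w 0.033 F [ 0.1 -0.  -0.3]
dTool mm [-2.000e-01 -1.000e-01 -1.948e+02] rotvec [ 0.001 -0.001  0.   ] | dist rows 4.7 rot rows 0.0
lid z 0.03598023542882936
key px 877 [ 4.212e-01  2.625e-01 -8.014e-01  6.000e-04 -2.000e-04] in tool mm [-0.5  2.1  0. ] ang err -0.022
```

View pics/wrist30.png

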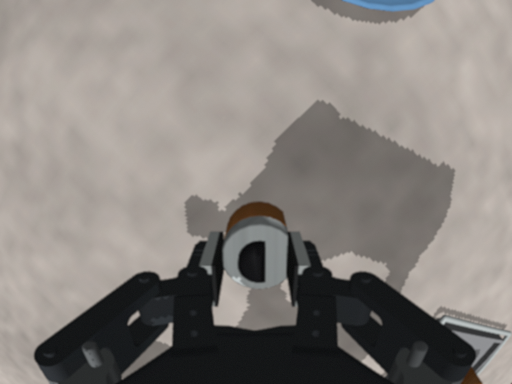

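S is grasped (33 mm, upright, axis centred). Lifting to about 0.22, above the tower.

apply_moves --moves '[0.029, 0, 0, -0.012, 0, 0, 0, 0.029, 0, 0, -0.025, 0, 0, 0, 0.029, 0, 0, -0.035, 0, 0, 0, 0.029, 0, 0, -0.035, 0, 0, 0, 0.029, 0, 0, -0.035, 0, 0, 0, 0.029, 0, 0, -0.035, 0, 0, 0, 0.029, 0, 0, -0.03, 0, 0, 0, 0.029, 0, 0, -0.01, 0, 0, 0]'

```text
clock: 37.03
position: [0.4156, 0.2626, 0.2264]
ee_rot: [0.001, 0.923, 0.385, -0.007]
contact_force: [0.8, 0.2, -1.0]
width: 0.0329
```

Run:
```python
from h import *
c=np.array([.438,.0046])-.0023*np.array([np.cos(.42),np.sin(.42)]);print(c);plan(*c,.22,.43+np.pi/2)
```

```text
[0.4358999  0.00366215]
t 37.03 pos [0.4156 0.2626 0.2264] yaw 0.791 q1,q6 [0.42 1.2 ] w 0.0329 F [ 0.8  0.2 -1. ]
dTool mm [-169.7  196.6    7.8] rotvec [-0.012  0.009 -1.21 ] | dist rows 6.2 rot rows 9.7
```

apply_moves --moves '[0.029, -0.016, 0.018, 0, -0.003, 0.002, 0, 0.029, -0.022, 0.026, 0, -0.003, 0.002, 0, 0.029, -0.025, 0.029, 0, -0.003, 0.002, 0, 0.029, -0.025, 0.029, -0.002, -0.003, 0.002, 0, 0.029, -0.02, 0.023, -0.002, 0, 0, 0, 0.029, 0, 0, 0, 0, 0, -0.08, 0.029, 0, 0, 0, 0, 0, -0.12, 0.029, 0, 0, 0, 0, 0, -0.12]'

```text
clock: 37.7
position: [0.4313, 0.0922, 0.2358]
ee_rot: [0.006, 0.846, 0.533, 0.004]
contact_force: [0.7, 0.3, -1.1]
width: 0.0329
```

apply_moves --moves '[0.029, 0, 0, 0, 0, 0, -0.12, 0.029, 0, 0, -0.002, 0, 0, -0.12, 0.029, 0, 0, -0.002, 0, 0, -0.12, 0.029, 0, 0, -0.002, 0, 0, -0.12, 0.029, 0, 0, -0.002, 0, 0, -0.12, 0.029, 0, 0, -0.002, 0, 0, -0.12, 0.029, 0, 0, 0, 0, 0, -0.12, 0.029, 0, 0, 0, 0, 0, -0.02]'

```text
clock: 38.37
position: [0.4282, 0.0906, 0.2438]
ee_rot: [0.005, 0.53, 0.848, -0.0]
contact_force: [-0.9, -0.2, -0.7]
width: 0.0331
```

Run:
```python
from h import *
plan(.4359,.0037,.215,.43+np.pi/2)
```

```text
t 38.37 pos [0.4282 0.0906 0.2438] yaw 2.025 q1,q6 [ 0.06 -0.4 ] w 0.0331 F [-0.9 -0.2 -0.7]
dTool mm [-81.2 -31.4  29.4] rotvec [0.005 0.009 0.024] | dist rows 2.2 rot rows 0.2
```

apply_moves --moves '[0.029, -0.01, -0.004, 0.002, 0.001, 0.002, 0.006, 0.029, -0.015, -0.006, 0.005, 0.001, 0.002, 0.006, 0.029, -0.017, -0.006, 0.006, 0.001, 0.002, 0.006, 0.029, -0.017, -0.006, 0.006, 0.001, 0.002, 0.004, 0.029, -0.013, -0.005, 0.005, 0, 0, 0, 0.029, -0.006, -0.002, 0.002, 0, 0, 0, 0.029, 0, 0, 0, 0, 0, 0, 0.029, 0, 0, 0, 0, 0, 0]'

```text
clock: 39.03
position: [0.4338, 0.006, 0.2156]
ee_rot: [-0.001, 0.538, 0.843, 0.001]
contact_force: [-0.8, 0.3, -1.0]
width: 0.0332
```

Run:
```python
from h import *
plan(.4359,.0037,.175,.43+np.pi/2)
w=get("wrist","wrist31");s=manip.get_state(); held(w,(230,235,280,310),s["position"][2]+.0308+.006)
```

```text
t 39.03 pos [0.4338 0.006  0.2156] yaw 2.006 q1,q6 [-0.15 -0.58] w 0.0332 F [-0.8  0.3 -1. ]
dTool mm [-3.1  0.9 40.6] rotvec [-0.    -0.002  0.005] | dist rows 1.0 rot rows 0.0
key px 888 [ 4.371e-01  6.100e-03  4.385e-01  5.000e-04 -1.000e-04] in tool mm [-1.5  2.9 -0. ] ang err 0.003
```

View pics/wrist31.png

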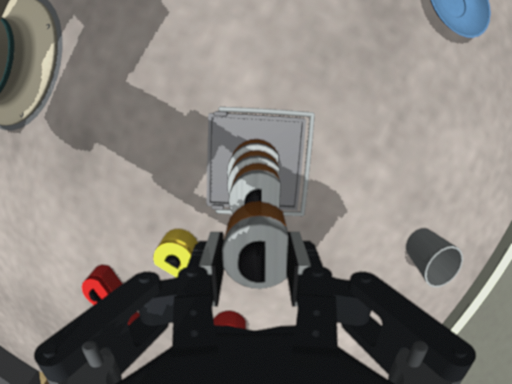

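S is above the tower, and the three jars below are in line. Shifting -1.4 mm in x and descending to about 0.185.

apply_moves --moves '[0.029, -0.0004, 0, 0.004, 0, 0, 0.002, 0.029, -0.0005, 0, 0.007, 0, 0, 0.002, 0.029, -0.0003, 0, 0.008, 0, 0, 0, 0.029, 0, 0, 0.006, 0, 0, 0, 0.029, 0, 0, 0.003, 0, 0, 0, 0.029, 0, 0, 0, 0, 0, 0, 0.029, 0, 0, 0, 0, 0, 0, 0.029, 0, 0, 0, 0, 0, 0]'

```text
clock: 39.75
position: [0.4339, 0.0085, 0.1847]
ee_rot: [-0.001, 0.538, 0.843, 0.001]
contact_force: [0.8, -0.2, -0.5]
width: 0.0333
```

Run:
```python
from h import *
plan(.4359,.0037,.175,.43+np.pi/2)
w=get("wrist","wrist32");s=manip.get_state(); held(w,(230,235,280,310),s["position"][2]+.0308+.006)
```

```text
t 39.75 pos [0.4339 0.0085 0.1847] yaw 2.006 q1,q6 [-0.14 -0.58] w 0.0333 F [ 0.8 -0.2 -0.5]
dTool mm [-5.2 -0.2  9.7] rotvec [ 0.    -0.004  0.005] | dist rows 0.3 rot rows 0.1
key px 889 [ 4.371e-01  8.500e-03  4.388e-01  5.000e-04 -1.000e-04] in tool mm [-1.3  2.9 -0. ] ang err 0.003
```

apply_moves --moves '[0.029, -0.0012, -0.0003, 0, 0, -0.001, 0.002, 0.029, -0.0013, -0.0003, 0, 0, -0.001, 0.002, 0.029, -0.0008, -0.0002, 0, 0, 0, 0, 0.029, 0, 0, 0, 0, 0, 0, 0.029, 0, 0, 0, 0, 0, 0, 0.029, 0, 0, 0, 0, 0, 0, 0.029, 0, 0, 0, 0, 0, 0, 0.029, 0, 0, 0, 0, 0, 0]'

```text
clock: 40.47
position: [0.4357, 0.0043, 0.186]
ee_rot: [0.001, 0.54, 0.842, 0.001]
contact_force: [-0.4, -0.1, -0.1]
width: 0.0331
```

Run:
```python
from h import *
plan(.4346,.0046,.175,.43+np.pi/2)
w=get("wrist","wrist33");s=manip.get_state(); held(w,(230,235,280,310),s["position"][2]+.0308+.006)
```

```text
t 40.47 pos [0.4357 0.0043 0.186 ] yaw 2.001 q1,q6 [-0.15 -0.58] w 0.0331 F [-0.4 -0.1 -0.1]
dTool mm [ 0.7 -1.  11. ] rotvec [0.003 0.    0.   ] | dist rows 0.3 rot rows 0.0
key px 892 [ 4.389e-01  4.400e-03  4.395e-01  5.000e-04 -1.000e-04] in tool mm [-1.3  2.8  0. ] ang err 0.009
```

Axis (0.4389,0.0044) against (0.438,0.0046). Going down to just above the key.

apply_moves --moves '[0.029, 0.0001, -0.0003, 0.003, 0.001, 0, 0, 0.029, 0, -0.0002, 0.004, 0.001, 0, 0, 0.029, 0, 0, 0.004, 0, 0, 0, 0.029, 0, 0, 0.002, 0, 0, 0, 0.029, 0, 0, 0, 0, 0, 0, 0.029, 0, 0, 0, 0, 0, 0, 0.029, 0, 0, 0, 0, 0, 0, 0.029, 0, 0, 0, 0, 0, 0]'

```text
clock: 41.18
position: [0.4347, 0.0044, 0.171]
ee_rot: [-0.0, 0.54, 0.842, 0.0]
contact_force: [-0.8, 0.8, -1.1]
width: 0.0332
```

Run:
```python
from h import *
plan(.4346,.0046,.157,.43+np.pi/2)
w=get("wrist","wrist34");s=manip.get_state(); held(w,(230,235,280,310),s["position"][2]+.0308+.006)
```

```text
t 41.18 pos [0.4347 0.0044 0.171 ] yaw 2.001 q1,q6 [-0.15 -0.58] w 0.0332 F [-0.8  0.8 -1.1]
dTool mm [ 0.2 -0.  14. ] rotvec [-0.    -0.001  0.001] | dist rows 0.3 rot rows 0.0
key px 888 [ 4.380e-01  4.500e-03  4.341e-01  5.000e-04 -1.000e-04] in tool mm [-1.3  3.  -0. ] ang err 0.003
```

apply_moves --moves '[0.029, 0, 0, 0.001, 0, 0, 0, 0.029, 0, 0, 0.002, 0, 0, 0, 0.029, 0, 0, 0.003, 0, 0, 0, 0.029, 0, 0, 0.003, 0, 0, 0, 0.029, 0, 0, 0.002, 0, 0, 0, 0.029, 0, 0, 0, 0, 0, 0, 0.029, 0, 0, 0, 0, 0, 0, 0.029, 0, 0, 0, 0, 0, 0]'

```text
clock: 41.9
position: [0.4348, 0.0044, 0.1589]
ee_rot: [-0.0, 0.54, 0.842, 0.0]
contact_force: [-0.1, -0.1, -1.2]
width: 0.0334
```

Run:
```python
from h import *
plan(.4346,.0046,.1573,.43+np.pi/2)
```

```text
t 41.9 pos [0.4348 0.0044 0.1589] yaw 2.001 q1,q6 [-0.15 -0.58] w 0.0334 F [-0.1 -0.1 -1.2]
dTool mm [ 0.3 -0.1  1.6] rotvec [-0.    -0.     0.001] | dist rows 0.0 rot rows 0.0
```

apply_moves --moves '[0.029, 0, 0, 0.0006, 0, 0, 0, 0.029, 0, 0, 0.0006, 0, 0, 0, 0.029, 0, 0, 0, 0, 0, 0, 0.029, 0, 0, 0, 0, 0, 0, 0.029, 0, 0, 0, 0, 0, 0, 0.029, 0, 0, 0, 0, 0, 0, 0.029, 0, 0, 0, 0, 0, 0, 0.029, 0, 0, 0, 0, 0, 0]'

```text
clock: 42.57
position: [0.4352, 0.0043, 0.158]
ee_rot: [0.0, 0.54, 0.842, 0.0]
contact_force: [0.1, -1.1, -0.4]
width: 0.0331
```

Run:
```python
from h import *
plan(.4346,.0046,.1573,.43+np.pi/2)
w=get("wrist","wrist35");z=np.median(world(w)[282:288,245:265,2]); print("lid z",z, "home .188")
```

```text
t 42.57 pos [0.4352 0.0043 0.158 ] yaw 2.001 q1,q6 [-0.15 -0.58] w 0.0331 F [ 0.1 -1.1 -0.4]
dTool mm [ 0.5 -0.4  0.7] rotvec [0.001 0.    0.001] | dist rows 0.0 rot rows 0.0
lid z 0.18853927432333162 home .188
```

Lid z is 0.1885 against 0.188. Release and rise straight up, slowly at first.

apply_moves --moves '[0.05, 0, 0, 0, 0, 0, 0, 0.085, 0, 0, 0, 0, 0, 0, 0.085, 0, 0, 0, 0, 0, 0, 0.085, 0, 0, 0, 0, 0, 0, 0.085, 0, 0, -0.015, 0, 0, 0, 0.085, 0, 0, -0.03, 0, 0, 0, 0.085, 0, 0, -0.03, 0, 0, 0, 0.085, 0, 0, -0.03, 0, 0, 0]'

```text
clock: 43.28
position: [0.4302, 0.005, 0.2602]
ee_rot: [-0.007, 0.54, 0.842, -0.003]
contact_force: [0.3, -0.1, -0.6]
width: 0.0851
```

apply_moves --moves '[0.085, 0, 0, -0.02, 0, 0, 0, 0.085, 0, 0, -0.02, 0, 0, 0, 0.085, -0.01, 0, -0.02, 0, 0, 0, 0.085, -0.02, 0, 0, 0, 0, 0, 0.085, -0.02, 0, 0, 0, 0, 0, 0.085, -0.02, 0, 0, 0, 0, 0, 0.085, -0.01, 0, 0, 0, 0, 0, 0.085, 0, 0, 0, 0, 0, 0]'

```text
clock: 43.95
position: [0.4691, -0.0701, 0.3329]
ee_rot: [0.002, 0.538, 0.843, 0.001]
contact_force: [0.3, 0.5, -0.4]
width: 0.085
```

Run:
```python
from h import *
plan(.4346,.0046,.1573,.43+np.pi/2)
w=get("wrist","wrist36"); print("S",np.round(lid(w,(.438,.0045),.020,.015,.188),4))
a=get("scene","scene36"); b=get("side","side36")
for n in ("scene36","side36"):
    d=load(n); d0=load(n[:-2]+"0"); W=world(d)
A=a["image"][80:260,200:320];B=b["image"][120:260,220:360]
cv2.imwrite("pics/zf.png",np.hstack([cv2.resize(A,(380,570)),cv2.resize(B,(400,570))])[:,:,::-1])
diff=np.abs(load("scene0")["image"].astype(int)-a["image"]).max(2)
for n,r in (("cup",(265,238,302,285)),("dish",(376,165,430,210)),("rest",(70,200,115,280))): print(n,(diff[r[1]:r[3],r[0]:r[2]]>40).mean())
```

```text
t 43.95 pos [ 0.4691 -0.0701  0.3329] yaw 2.005 q1,q6 [-0.3  -0.73] w 0.085 F [ 0.3  0.5 -0.4]
dTool mm [ 82.6  -0.5 175.5] rotvec [0.003 0.002 0.004] | dist rows 4.7 rot rows 0.0
  lid z med 0.1879 n 108 hits 824
S [ 4.397e-01  3.000e-03  4.376e-01  3.000e-04 -7.000e-04]
cup 0.0
dish 0.0
rest 0.0
```

View pics/zf.png

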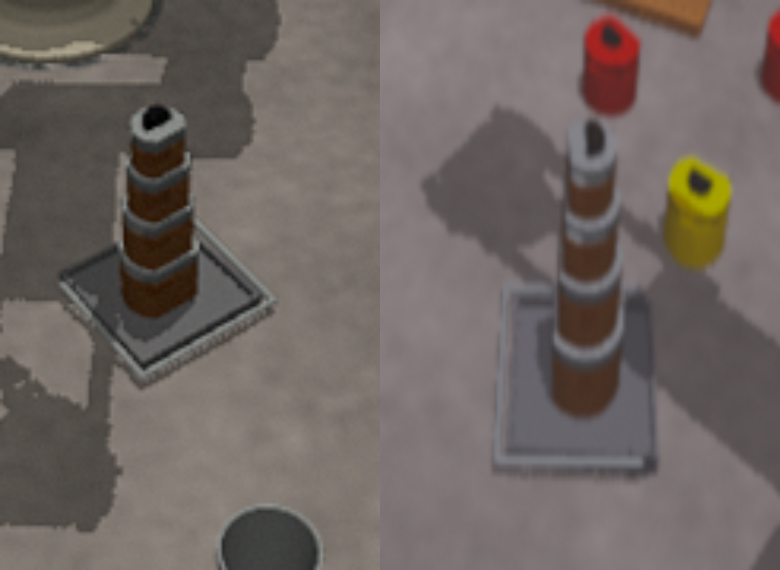

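View pics/wrist36.png

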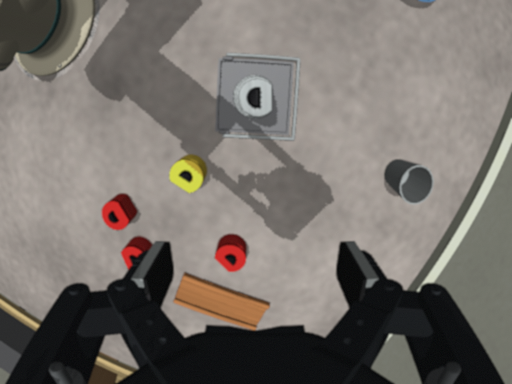

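The tower stands straight with all flats aligned, the top lid is at 0.1879 (nominal 0.188), the bystanders haven't changed, and the gripper is clear. Handing in.

```bash
python3 -c "
from rig import workorder
print(workorder.sign_off())"
```

```text
the job is handed in; nothing more can be done
None
```

I stacked all four jars on the caddy, largest to smallest, each turned to the key below, and handed the job in at about 44 s of the 115 s. The hand-in reports no verdict, so what follows is my own last checks.

| Jar | Lid height measured (m) | Lid height when home (m) | Axis x, y (m) | Flat direction (rad) |
|---|---|---|---|---|
| jar_xl | 0.0618 | 0.062 | 0.436, 0.005 | 0.39 |
| jar_l | 0.1098 | 0.110 | 0.437, 0.004 | 0.41 |
| jar_m | 0.1518 | 0.152 | 0.438, 0.0045 | 0.43 |
| jar_s | 0.1879 | 0.188 | 0.440, 0.003 | 0.44 |

- **Alignment:** Each axis is within about 2.5 mm of the one below (6 mm allowed). Each flat is within about 0.02 rad of the one below (0.4 allowed). The caddy's flat measured about 0.38–0.42 rad.
- **Disagreement:** The caddy's rim outline gave a slightly different angle and centre from its key, because part of the floor was hidden. I used the keys, and every jar went down without resistance.
- **Bystanders:** The scene image showed no change at the cup, dish or spoon rest. I did not touch the red and yellow look-alikes. The gripper ended clear of everything, with the tool tip at 0.33 m and the tower top at about 0.20 m.
- **Not measured:** I judged tilt only by eye in the last pictures, where the tower stands straight, and I did not measure the jars' speeds.

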